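Refit the hooked cover of a shaker's sample bay

ROBOT

A 6-joint arm with a two-finger parallel gripper is mounted at the origin on the work surface; the furniture and walls round the work are solid. World frame = base frame: x ahead of the robot, y to its left, z up, the work surface at z = 0. Lengths are in m, angles in rad, forces in N, time in s.
With the tool pointing down it reaches from about 0.375 to 0.975 m from the base axis. Payload 3.8 kg.
Tool frame: the origin (TCP) lies at the very end of the fingers, on their centre line; the grasp point (between the pads) lies 19 mm behind it; z points along the fingers, x is the direction in which the jaws open and shut, and the axes are right-handed (so a half turn about z gives the same grasp; the last joint's range is limited). The gripper opens to 85 mm and grips with 20 to 120 N. Pads are 22 mm wide; open, the fingers measure 114 mm over their backs; the gripper's body (76 mm by 85 mm) begins 54 mm behind the grasp point. The pads swing forward as they close: fully open they stand 13 mm farther back than shut.
Start: joints at [1.31, 0.264, 1.604, -0, 1.274, -0.037], TCP at [0.15, 0.658, 0.231] pointing down, gripper open.
Joint ranges: [-2.63, 2.63], [-0.94, 2.18], [0.31, 2.57], [-1.31, 4.45], [0, 2.66], [-2.55, 2.55]. Speed limits (rad/s): [2.57, 2.57, 3.14, 3.14, 3.14, 3.14].

INTERFACE

Orientations are given as a 3x3 rotation matrix whose columns are the frame's x, y, z axes.
In Python, from rig import manip gives the robot as it stands.
- The arm moves only by the tool carry_out, never from a script. Its argument "motion" is text: rows parted by semicolons, each of 7 numbers parted by spaces: the closure, from 0 (fully open) to 1 (shut), then the shift along the world's x, y, z in cm, then the turn, a rotation vector about the world's x, y, z in rad. A call has 1 to 20 rows; each row shifts and turns the commanded pose from where the row before left it; what a row does not reach is not made up. A row lasts 1/8 s, in which the tool goes at most 62.5 mm and 10.7 degrees, less where a joint would pass 70% of its speed; a pose out of reach is approached as far as the arm can. A call is refused whole if a number of a shift passes 6.25 or a number of a turn 0.188, either way. A call with a gripper value outside its range is refused whole. The fingers move at their own pace and stop on an object; "force" is the grip in N (left out, the last holds). Time passes only in rows, so rows that do not move let the fingers close. It gives the time, the measured TCP pose, the force and the opening at its end, in the units of the state.
- manip.observe(): the state, without advancing time (a new reading comes with each control period).
- manip.get_image(name): name is "scene" or "side" or "wrist"; returns (picture, depth): 480x640x3 uint8, red, green, blue; 480x640 float32, m along the optical axis (not along the pixel's ray), 0 where there is no reading.
- manip.camera_params(name): a dict with "fx", "fy", "cx", "cy" (pixels), "origin" and "attitude" of the camera in the world; the wrist camera has in their place "tool_from_camera" (4x4, takes a point from camera to tool coordinates, whose origin is the TCP and whose axes are the tool frame's). Camera axes: x right, y up, looking along -z (the intrinsics and any distortion apply to the point x, -y, -z); pixel columns grow to the right and rows downward; lengths in m; the calibration is good to about 2 mm. A picture is of the moment at which its call begins: read the wrist's pose just before it. camera_params takes no time and is no camera call.
- manip.hand_in(): hands the job in, once; it reports no verdict.
The state is a dict: "time_s": time; "joints": joint angles; "joint_velocities": joint speeds; "joint_efforts": joint torques, N m; "eef_pos": TCP position; "eef_rot": TCP orientation; "ft_force": force on the tool from outside, world axes, zero at the start; "moment": the same for the moment, N m; "grip_width": opening from 0.0 (shut) to 1.0 (fully open).
Only numpy, scipy, OpenCV 4.12 (cv2) and the standard library are available. Lean on these libraries where they do the work, as an engineer would, in place of code of your own. Each camera call takes 0.05 s, during which the arm holds its last target.

TASK

A sample cassette is in the carriage of the small lab shaker: put the loose cover on its bay so that the shaker can be started. Tilt the cover and hook its steel tongue under the lip at the rear of the bay, pushing it home by feel, then lower the other end and press it down until the black spring catch snaps over the edge and the interlock lever is held down. Do not force it, leave the bottles and the cup standing where they are, and let go at the end.

Things in the scene. Friction and masses are not known exactly. Their poses are not given: they have to be found in the camera images.
- shaker: white reciprocating shaker, 248 (x) by 180 (y) mm, fixed; its base has two dials on the -x face. Origin: centre of the underside. On it rides the carriage with the open bay. The carriage stopped anywhere from 12 mm in front of (-x) to 12 mm behind mid-stroke and its position is NOT reported: feel for it or look. Its drive holds it: it stays put under pushes below 50 N along x
- bay_middle (a point): fixed to the base (66 mm up): where the seated cover's origin would lie were the carriage at mid-stroke; axes as the shaker's, x to the lip. The bay's seat ledges are at this level along the sides, front (6 mm) and rear (46 mm) of the bay; deck round the bay 6 mm higher, rear deck 14 mm, catch 25 mm. Seated, the cover has 1 mm play either way along x, 3 mm along y (side walls flare at 45 degrees)
- cover: slate-blue plate, about 0.2 kg, 138 (x) by 110 (y) by 6 mm; a steel tongue, 96 mm wide, 4 mm thick, juts 14 mm out of its +x edge, undersides level. Origin: centre of the plate's underside. Black flat-faced grip rib across the middle (along y), 14 mm thick, 64 long, top 36 mm above the underside. White ridges at x = -50 to -38 mm: press here. Starts flat on the worktop, tongue away from the robot
- cover_tongue (a point): middle of the lower end edge of the tongue, 83 mm from the cover's origin along +x; axes as the cover's. At mid-stroke the grey lip's front edge is 74 mm, the wall behind it 84 mm in +x of bay_middle. The lip juts 10 mm forward over the rear ledge, full width, and leaves a slot 8 mm high under it
- cover_front (a point): middle of the lower front edge of the plate, 69 mm from the cover's origin along -x; axes as the cover's
- catch (a joint): black spring catch, 30 mm wide, middle of the bay's front wall. 0 = at rest; grows to 0.25 rad as its nose is pushed out of the way (-x); sprung, 3 to 4 N at the nose. Its nose reaches 3 to 5 mm over a seated cover, 1.5 mm above it. The slope above the nose (10 to 25 mm above the ledges) lets the cover's edge push it aside: takes 5 to 15 N of push on the ridges
- interlock (a joint): sprung lever with an orange roller in the bay's front, 30 mm to +y of the bay's middle. 0 = up, roller top 11 mm above the ledges; about 0.35 rad when pressed level with them, 0.3 under a cover that the catch holds. Takes 1 to 2 N and pushes up the front of the cover
- milk_bottle_2: milk sample bottle with a white cap, 74 mm wide, 136 mm tall, a bystander. Origin: centre of its underside
- milk_bottle_3: another such bottle, a bystander
- milk_bottle_5: another such bottle, a bystander
- sample_cup: lilac sample cup, 49 mm wide, 64 mm tall, a bystander. Origin: centre of its underside

How it is judged:
By the outcome, as a careful person would: the job done as asked, in the order asked, and still so for the second after the job is handed in, with the robot touching nothing.
It also fails if it takes over 48 s, if anything falls off the work surface, if the arm or the gripper's body presses on something with over 40 N, if the wrist force passes 120 N, or if a joint passes its speed limit or range.

## Working session

There is one attempt and no reset: what is moved stays moved. The work goes in short steps, Python scripts to look and compute and a tool call to move; the robot and the scene stay as the last step left them, time stands still between calls to the robot, and variables do not carry over. Pictures are saved under pics/ and viewed, and the job is handed in when it is done.

Besides the shell and the picture viewer there is one more tool, called after ">>>" as name(argument=value, ...), one argument or row to a line, values as JSON. carry_out: Moves the arm, as the interface text tells. Its arguments: {"type":"object","properties":{"motion":{"type":"string"},"force":{"type":"number"}},"required":["motion"]}

```bash
mkdir -p pics; ls; python3 - <<'E'
from rig import manip
import cv2, numpy as np
print(manip.observe())
for n in ["scene","side","wrist"]:
    p,d=manip.get_image(n); cv2.imwrite(f"pics/{n}0.png",p[:,:,::-1]); np.savez(f"pics/{n}0.npz",p=p,d=d)
    print(n,manip.camera_params(n), (d>0).mean())
E
```

```text
pics
{'time_s': 0.0, 'joints': array([ 1.31011095e+00,  2.64752279e-01,  1.60541477e+00,  1.63616866e-05,
        1.27371558e+00, -3.69148445e-02]), 'joint_velocities': array([ 1.19863086e-04, -1.09359165e-03,  1.94429899e-04,  1.27483582e-03,
        5.67728590e-05, -3.90193149e-04]), 'joint_efforts': array([-3.34510187e-04, -5.15104294e+01, -3.67302489e+01,  1.60737563e-04,
        1.29548932e-02,  6.53763550e-07]), 'eef_pos': array([0.14959869, 0.65743721, 0.22994062]), 'eef_rot': array([[ 2.21911706e-01,  9.75066576e-01, -6.05341031e-04],
       [ 9.75064080e-01, -2.21912510e-01, -2.20857259e-03],
       [-2.28783806e-03, -1.00138184e-04, -9.99997378e-01]]), 'ft_force': array([-0.94477651, -0.10355667,  0.03274894]), 'moment': array([-0.01295139, -0.06646376, -0.04916685]), 'grip_width': 0.9963751824855936}
scene {'fx': 441.6553487325927, 'fy': 441.6553487325927, 'cx': 325.8799370581664, 'cy': 239.95208568848804, 'origin': array([ 0.17297484, -0.32988796,  0.75088372]), 'attitude': array([[ 0.46408131,  0.70581817, -0.53520953],
       [-0.88561551,  0.38179734, -0.26441627],
   
[... 194 characters left out ...]
0.07515195, -0.21845819,  0.7232063 ]), 'attitude': array([[ 0.15538414,  0.67284675, -0.72327935],
       [-0.98777369,  0.11516979, -0.10506694],
       [ 0.01260598,  0.73076205,  0.68251587]])} 0.996171875
wrist {'fx': 419.48007796231343, 'fy': 419.48007796231343, 'cx': 318.1677272644299, 'cy': 238.56482609784416, 'tool_from_camera': array([[ 9.99999679e-01, -8.01296893e-04, -2.98290893e-05,
         8.12513895e-04],
       [-7.76593729e-04, -9.58566179e-01, -2.84868878e-01,
        -7.20290526e-02],
       [ 1.99671391e-04,  2.84868810e-01, -9.58566493e-01,
        -1.42895595e-01],
       [ 0.00000000e+00,  0.00000000e+00,  0.00000000e+00,
         1.00000000e+00]])} 0.9959895833333333
```

View pics/scene0.png

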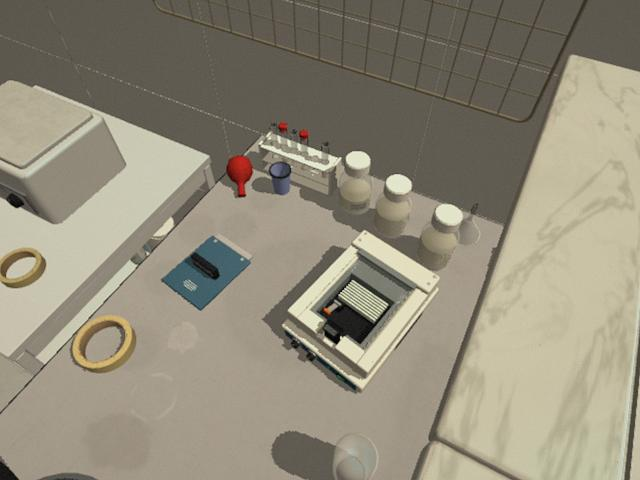

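View pics/side0.png

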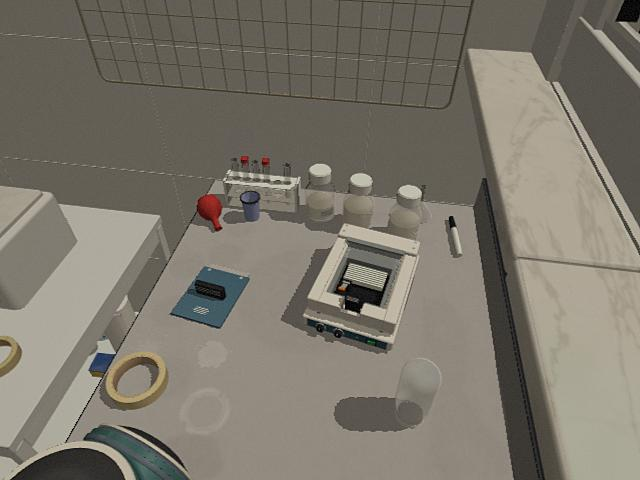

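View pics/wrist0.png

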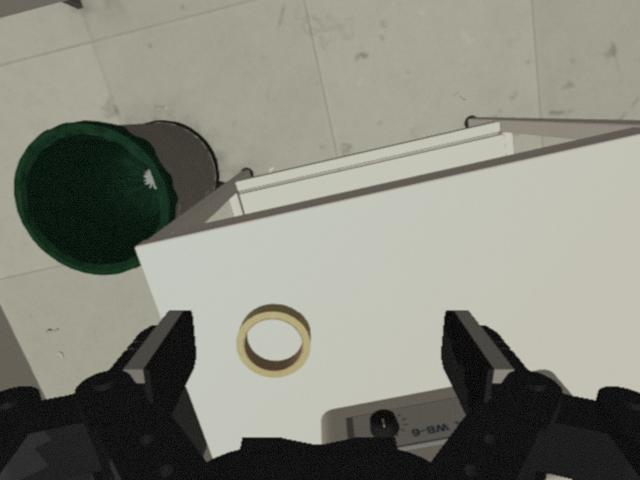

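The scene view shows the cover at about (205,270), the shaker at (365,305), the bottles at (355,185), (393,205) and (440,235), and the cup at (281,178). Next I'll measure them.

```bash
cat > h.py <<'E'
import numpy as np, cv2
from rig import manip
def cam(n, pos=None, rot=None):
    c=manip.camera_params(n)
    if n=="wrist":
        T=c["tool_from_camera"]; R=rot@T[:3,:3]; o=pos+rot@T[:3,3]
    else: R,o=c["attitude"],c["origin"]
    return c,R,o
def pts(n,d,pos=None,rot=None):
    c,R,o=cam(n,pos,rot); v,u=np.mgrid[0:480,0:640]
    P=np.stack([(u-c["cx"])/c["fx"]*d,-(v-c["cy"])/c["fy"]*d,-d],-1)
    return P@R.T+o
def plane(n,uv,z,pos=None,rot=None):
    c,R,o=cam(n,pos,rot); uv=np.atleast_2d(uv).astype(float)
    r=np.stack([(uv[:,0]-c["cx"])/c["fx"],-(uv[:,1]-c["cy"])/c["fy"],-np.ones(len(uv))],-1)@R.T
    return o+r*((z-o[2])/r[:,2])[:,None]
def proj(n,P,pos=None,rot=None):
    c,R,o=cam(n,pos,rot); q=(np.atleast_2d(P)-o)@R
    return np.stack([c["cx"]+c["fx"]*q[:,0]/-q[:,2], c["cy"]-c["fy"]*q[:,1]/-q[:,2]],-1)
E
python3 - <<'E'
from h import *
for n in ["scene","side"]:
    f=np.load(f"pics/{n}0.npz"); p=f["p"]; d=f["d"]; P=pts(n,d)
    print(n,"table z",np.median(P[380:400,200:260,2]) )
    hsv=cv2.cvtColor(p,cv2.COLOR_RGB2HSV)
    m=(hsv[...,0]>90)&(hsv[...,0]<110)&(hsv[...,1]>100)&(P[...,2]<0.03)
    k,l,s,c=cv2.connectedComponentsWithStats(m.astype(np.uint8))
    i=1+np.argmax(s[1:,4]); m=l==i; print(s[i],c[i])
    uv=np.argwhere(m)[:,::-1]; h=cv2.convexHull(uv.astype(np.int32))[:,0]
    q=plane(n,h,0.006)[:,:2]
    r=cv2.minAreaRect((q*1000).astype(np.float32)); print("cover rect",r, cv2.boxPoints(r))
    # high-ish: rib
    box=P[s[i][1]:s[i][1]+s[i][3],s[i][0]:s[i][0]+s[i][2]]; pp=p[s[i][1]:s[i][1]+s[i][3],s[i][0]:s[i][0]+s[i][2]]
    t=box[(box[...,2]>0.031)&(box[...,2]<.042)]; print("rib top",len(t),t.mean(0)); 
    r=cv2.minAreaRect((t[:,:2]*1000).astype(np.float32)); print(r)
    # shaker
    def box(P,lo,hi): return ((P>=lo)&(P<=hi)).all(-1)
    for lo,hi in [(.066,.075),(.075,.084),(.084,.1)]:
        mm=(P[...,2]>lo)&(P[...,2]<hi); S=P[:,:,:][mm]; S=S[(S[:,1]<.0+.2)&(S[:,1]>-.45)&(S[:,0]>.3)&(S[:,0]<1.)]
        print(lo,len(S),S.min(0),S.max(0), np.median(S[:,2]))
E
```

```text
scene table z 0.0005055352442517869
[171 272  21  29 124] [181.31451613 284.66129032]
cover rect ((440.0758361816406, 110.34681701660156), (73.37908935546875, 26.66220474243164), 54.790557861328125) [[408.02966  88.0559 ]
 [429.81403  72.68336]
 [472.122   132.63773]
 [450.33765 148.01028]]
rib top 0 [nan nan nan]
((0.0, 0.0), (0.0, 0.0), 0.0)
0.066 7216 [ 0.42779809 -0.39868305  0.06600002] [0.89947634 0.19939408 0.07499825] 0.07169194566849785
0.075 3894 [ 0.42945127 -0.39742283  0.07500222] [0.89902582 0.19947221 0.08399665] 0.08012408211082822
0.084 2887 [ 0.44986487 -0.39640316  0.08400137] [0.89964342 0.19934343 0.09999897] 0.09128680249840648
side table z 0.00019079803878557788
[ 89 353  26  18 138] [100.50724638 360.27536232]
cover rect ((304.9885559082031, 233.45068359375), (35.775943756103516, 32.46038818359375), 4.434590816497803) [[285.8992  248.24918]
 [288.4091  215.88596]
 [324.0779  218.65219]
 [321.56802 251.01541]]
rib top 0 [nan nan nan]
((0.0, 0.0), (0.0, 0.0), 0.0)
0.066 4965 [ 0.30272607 -0.44978281  0.06600039] [0.90145024 0.19797028 0.07499325] 0.07158187643818636
0.075 2684 [ 0.30238967 -0.4496547   0.07500015] [0.9011896  0.19907642 0.08399686] 0.07984289288808144
0.084 2382 [ 0.30005279 -0.4496382   0.08400258] [0.90094074 0.19969197 0.09999843] 0.09133581726043394<stdin>:14: RuntimeWarning: Mean of empty slice.
  ret = um.true_divide(
```

```bash
python3 - <<'E'
import cv2
p=cv2.imread("pics/scene0.png")[220:400,270:450]; cv2.imwrite("pics/sc_z.png",cv2.resize(p,None,fx=3.3,fy=3.3,interpolation=cv2.INTER_CUBIC))
p=cv2.imread("pics/side0.png")[210:360,290:440]; cv2.imwrite("pics/si_z.png",cv2.resize(p,None,fx=4,fy=4,interpolation=cv2.INTER_CUBIC))
E
```

```text
(no output)
```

View pics/sc_z.png

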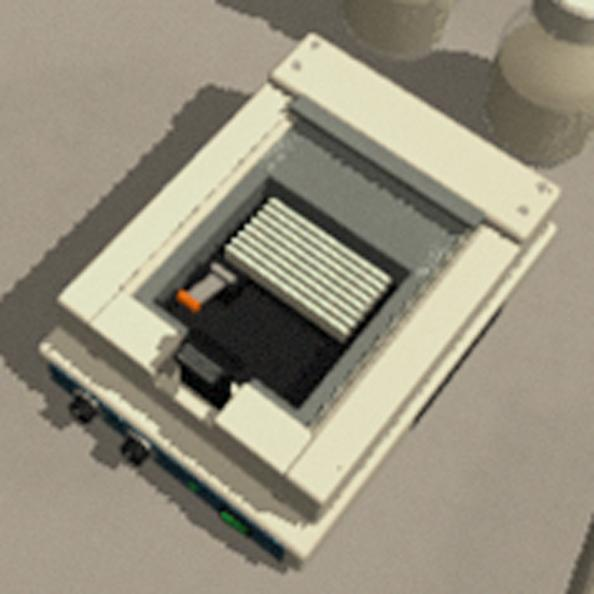

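View pics/si_z.png

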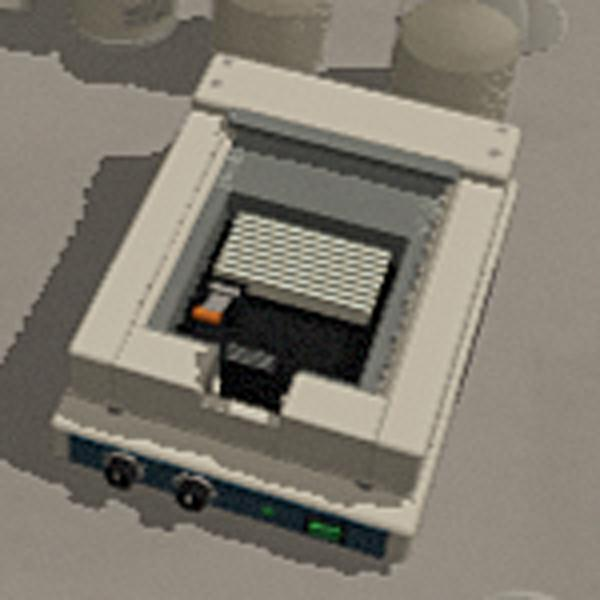

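```bash
python3 - <<'E'
from h import *
for n,cb,sb in [("scene",(155,230,260,312),(275,225,450,395)),("side",(165,260,255,330),(295,215,430,355))]:
    f=np.load(f"pics/{n}0.npz"); p=f["p"]; d=f["d"]; P=pts(n,d); print("==",n)
    hsv=cv2.cvtColor(p,cv2.COLOR_RGB2HSV)
    R=np.zeros(d.shape,bool); R[cb[1]:cb[3],cb[0]:cb[2]]=1
    m=R&(hsv[...,0]>90)&(hsv[...,0]<115)&(hsv[...,1]>80)
    m2=cv2.morphologyEx(m.astype(np.uint8),cv2.MORPH_OPEN,np.ones((3,3)))>0
    h=cv2.convexHull(np.argwhere(m2)[:,::-1].astype(np.int32))[:,0]
    q=plane(n,h,0.006)[:,:2]; r=cv2.minAreaRect((q*1000).astype(np.float32)); print("cover",r,"\n",cv2.boxPoints(r)); print("z",np.median(P[m2][:,2]))
    t=P[R&(P[...,2]>.031)&(P[...,2]<.042)]; r=cv2.minAreaRect((t[:,:2]*1000).astype(np.float32)); print("rib top",len(t),np.median(t[:,2]),r)
    R=np.zeros(d.shape,bool); R[sb[1]:sb[3],sb[0]:sb[2]]=1
    S=P[R]; print("hist",np.histogram(S[:,2],bins=np.arange(0,.11,.002)))
    for lo,hi,w in [(.0695,.0745,"deck"),(.0775,.083,"rear")]:
        m=(R&(P[...,2]>lo)&(P[...,2]<hi)).astype(np.uint8); m=cv2.morphologyEx(m,cv2.MORPH_OPEN,np.ones((3,3)))
        k,l,s,c=cv2.connectedComponentsWithStats(m); 
        for i in range(1,k):
            if s[i,4]>60:
                Q=P[l==i]; r=cv2.minAreaRect((Q[:,:2]*1000).astype(np.float32)); print(w,s[i],np.median(Q[:,2]),r,"\n",cv2.boxPoints(r))
E
```

```text
== scene
cover ((489.64593505859375, 89.94651794433594), (109.11835479736328, 135.8759002685547), 80.8033676147461) 
 [[413.86148   46.946716]
 [547.9907    25.230606]
 [565.4304   132.94632 ]
 [431.30115  154.66243 ]]
z 0.006494516919410276
rib top 215 0.03608595606677101 ((490.4057312011719, 91.6646728515625), (64.88580322265625, 15.330568313598633), 78.8829345703125)
hist (array([7232, 1730,   78,   32,   50,   60,   83,   87,   87,   89,  108,
        100,  134,  139,  165,  347,  790,  390,   58,   47,  115,  589,
        596,  234,  200,  150,  182,  237,  339,  512,  472,  296,  708,
       1246,  547, 1358, 1927,  347,  144,  730, 1170,  258,   57,   61,
        150,   75,   46,   37,   29,   33,   21,   15,    4,    0]), array([0.   , 0.002, 0.004, 0.006, 0.008, 0.01 , 0.012, 0.014, 0.016,
       0.018, 0.02 , 0.022, 0.024, 0.026, 0.028, 0.03 , 0.032, 0.034,
       0.036, 0.038, 0.04 , 0.042, 0.044, 0.046, 0.048, 0.05 , 0.052,
       0.054, 0.056, 0.058, 0.06 , 0.062, 0.064, 0.066, 0.068, 0.07 ,
       0.072, 0.074, 0.076, 0.078, 0.08 , 0.082, 0.084, 0.086, 0.088,
       0.0
[... 2084 characters left out ...]
804688, -166.9737091064453), (66.75682067871094, 184.6328125), 78.72334289550781) 
 [[ 446.2417  -181.65558]
 [ 627.31006 -217.75989]
 [ 640.36414 -152.29184]
 [ 459.29578 -116.18753]]
deck [ 361  254   55   70 1163] 0.07207477077619151 ((523.0892333984375, -270.6995544433594), (66.50182342529297, 185.40513610839844), 77.75437927246094) 
 [[ 425.4433  -283.53143]
 [ 606.62994 -322.8564 ]
 [ 620.73517 -257.86768]
 [ 439.54852 -218.5427 ]]
rear [ 340  224   80   31 1210] 0.08016961826772673 ((636.0567016601562, -239.66554260253906), (169.68272399902344, 54.239627838134766), 79.12457275390625) 
 [[ 593.41656 -317.86633]
 [ 646.68207 -328.09995]
 [ 678.69684 -161.46475]
 [ 625.43134 -151.23114]]
```

>>> carry_out(
  motion="0 2.4 -4.05 0 0 0 -0.108; 0 2.4 -4.05 0 0 0 -0.108; 0 2.4 -4.05 0 0 0 -0.108; 0 2.4 -4.05 0 0 0 -0.108; 0 2.4 -4.05 0 0 0 -0.108; 0 2.4 -4.05 0 0 0 -0.108; 0 2.4 -4.05 0 0 0 -0.108; 0 2.4 -4.05 0 0 0 -0.108; 0 2.4 -4.05 0 0 0 -0.108; 0 2.4 -4.05 0 0 0 -0.108; 0 2.4 -4.05 0 0 0 -0.108; 0 2.4 -4.05 0 0 0 -0.108; 0 2.4 -4.05 0 0 0 -0.108; 0 2.4 -4.05 0 0 0 -0.108; 0 0 0 0 0 0 0; 0 0 0 0 0 0 0",
  force=60,
)

```text
time_s: 2.15
eef_pos: [0.4853, 0.0913, 0.2309]
eef_rot: [[0.986, -0.164, -0.001], [-0.164, -0.986, 0.0], [-0.001, -0.0, -1.0]]
ft_force: [-0.8, -0.8, 0.3]
grip_width: 0.998
```

```bash
python3 - <<'E'
from h import *
o=manip.observe(); p,d=manip.get_image("wrist"); cv2.imwrite("pics/w1.png",p[:,:,::-1]); np.savez("pics/w1.npz",p=p,d=d,pos=o["eef_pos"],rot=o["eef_rot"])
print(o["time_s"],o["eef_pos"],o["eef_rot"])
P=pts("wrist",d,o["eef_pos"],o["eef_rot"])
t=P[(P[...,2]>.031)&(P[...,2]<.045)&(abs(P[...,0]-.49)<.07)&(abs(P[...,1]-.09)<.07)]
print("rib",len(t),np.median(t[:,2]),cv2.minAreaRect((t[:,:2]*1000).astype(np.float32)))
E
```

```text
2.15 [0.48533532 0.0912636  0.23089287] [[ 9.86398111e-01 -1.64370180e-01 -1.09988548e-03]
 [-1.64369803e-01 -9.86398696e-01  4.25730756e-04]
 [-1.15490304e-03 -2.39152054e-04 -9.99999305e-01]]
rib 1311 0.03592231462009288 ((492.5115661621094, 90.89659118652344), (64.16930389404297, 14.429609298706055), 81.0007095336914)
```

View pics/w1.png

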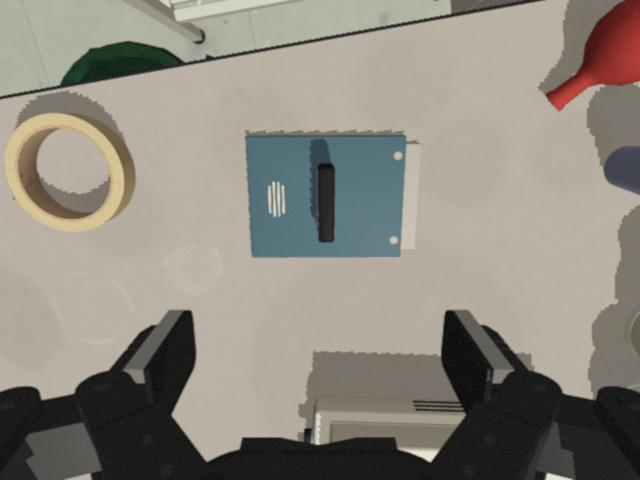

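The wrist view shows the rib at about (326,203), the ridges at (277,199) and the tongue on the right at (410,195). All three sources put the rib at (0.491, 0.091). Going down and gripping now.

>>> carry_out(
  motion="0 0.3 0 -5 0 0 0; 0 0.3 0 -5 0 0 0; 0 0 0 -5 0 0 0; 0 0 0 -3 0 0 0; 0 0 0 -2 0 0 0; 0 0 0 -2 0 0 0; 0 0 0 0 0 0 0; 1 0 0 0 0 0 0; 1 0 0 0 0 0 0; 1 0 0 0 0 0 0; 1 0 0 0 0 0 0; 1 0 0 0 0 0 0; 1 0 0 0 0 0 0; 1 0 0 0 0 0 0",
  force=60,
)

```text
time_s: 3.95
eef_pos: [0.4925, 0.0912, 0.012]
eef_rot: [[0.986, -0.164, 0.001], [-0.164, -0.986, 0.0], [0.001, -0.0, -1.0]]
ft_force: [-0.6, -0.3, 5.6]
grip_width: 0.152
```

>>> carry_out(
  motion="1 0 0 2 0 0 0; 1 0 0 4 0 0 0; 1 0 0 5 0 0 0; 1 0 0 5 0 0 0; 1 0 0 2 0 0 0; 1 0 0 0 0 0 0; 1 0 0 0 0 0 0",
)

```text
time_s: 4.82
eef_pos: [0.4904, 0.0909, 0.1893]
eef_rot: [[0.986, -0.164, -0.003], [-0.164, -0.986, -0.0], [-0.003, 0.001, -1.0]]
ft_force: [-0.9, -0.6, -2.9]
grip_width: 0.15
```

```bash
python3 - <<'E'
from h import *
o=manip.observe(); print({k:np.round(o[k],4) for k in ["time_s","joints","eef_pos","eef_rot","ft_force","moment","grip_width"]})
for n in ["scene","wrist"]:
    p,d=manip.get_image(n); cv2.imwrite(f"pics/{n}2.png",p[:,:,::-1]); np.savez(f"pics/{n}2.npz",p=p,d=d,pos=o["eef_pos"],rot=o["eef_rot"])
E
```

```text
{'time_s': np.float64(4.825), 'joints': array([ 0.1334, -0.0384,  2.0181, -0.    ,  1.1651,  0.2984]), 'eef_pos': array([0.4904, 0.0909, 0.1893]), 'eef_rot': array([[ 9.864e-01, -1.643e-01, -3.200e-03],
       [-1.643e-01, -9.864e-01, -4.000e-04],
       [-3.100e-03,  1.000e-03, -1.000e+00]]), 'ft_force': array([-0.8946, -0.5759, -2.9173]), 'moment': array([-0.0009,  0.0425,  0.0178]), 'grip_width': np.float64(0.1496)}
```

View pics/scene2.png

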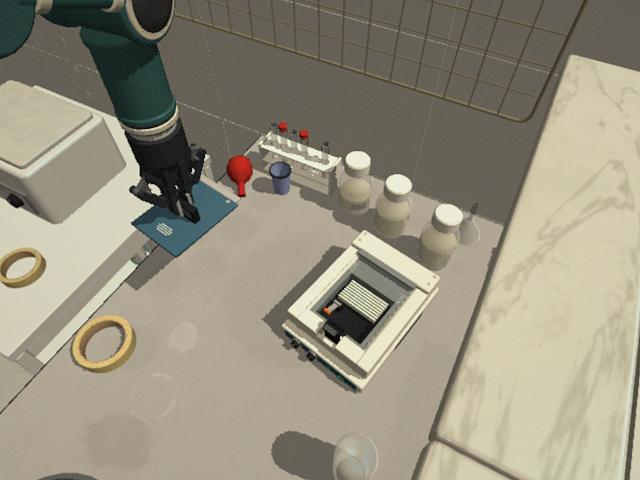

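View pics/wrist2.png

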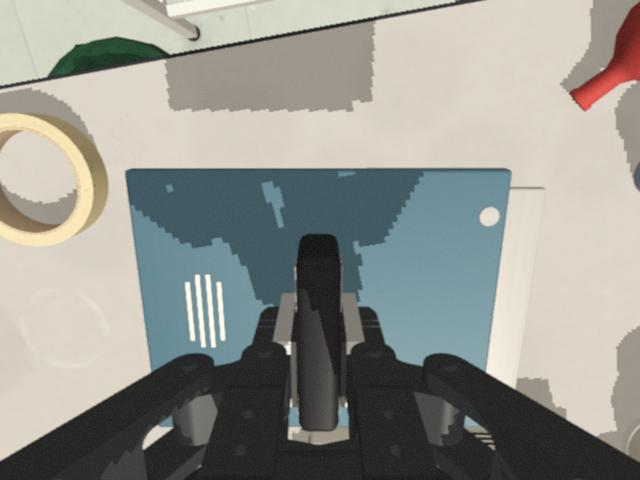

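```bash
python3 - <<'E'
from h import *
f=np.load("pics/wrist2.npz"); p=f["p"];d=f["d"]
P=pts("wrist",d,np.zeros(3),np.eye(3))  # tool frame
hsv=cv2.cvtColor(p,cv2.COLOR_RGB2HSV)
m=(hsv[...,0]>90)&(hsv[...,0]<115)&(hsv[...,1]>80)&(P[...,2]>-.02)&(P[...,2]<.03); m=cv2.erode(m.astype(np.uint8),np.ones((3,3)))>0
Q=P[m]; A=np.c_[Q[:,:2],np.ones(len(Q))]; c=np.linalg.lstsq(A,Q[:,2],rcond=None)[0]; 
for _ in range(3):
    k=abs(A@c-Q[:,2])<.002; c=np.linalg.lstsq(A[k],Q[k,2],rcond=None)[0]
print("plate top plane z_tool=",c,k.mean(), "tilt deg",np.degrees(c[:2]))
k2=(abs(Q[:,2]-A@c)<.002)
r=cv2.minAreaRect((Q[k2][:,:2]*1000).astype(np.float32)); print(r,"\n",cv2.boxPoints(r))
# tongue
for v in (200,250,300,350): 
    row=P[v]; blue=np.where(m[v])[0]; print(v,blue.min(),blue.max(),row[blue.min()],row[blue.max()])
for v in (200,250,300): 
    print([ (u,*np.round(P[v,u]*1000,1)) for u in range(500,560,6)])
E
```

```text
plate top plane z_tool= [ 0.00030809 -0.00017374  0.00569419] 0.9981191222570532 tilt deg [ 0.01765242 -0.00995469]
((-15.518699645996094, -29.759092330932617), (103.39238739013672, 48.6865234375), 0.023038433864712715) 
 [[-67.22468    -5.4366193]
 [-67.2051    -54.12314  ]
 [ 36.18728   -54.081566 ]
 [ 36.1677     -5.395046 ]]
200 143 376 [-0.06223318 -0.04367968  0.00527639] [ 0.02149088 -0.04361549  0.00600674]
250 235 343 [-0.03041624 -0.02458559  0.00602658] [ 0.00993554 -0.02461227  0.00608307]Traceback (most recent call last):
  File "<stdin>", line 14, in <module>
    return umr_minimum(a, axis, None, out, keepdims, initial, where)
ValueError: zero-size array to reduction operation minimum which has no identity
```

```bash
python3 - <<'E'
from h import *
# shaker geometry: grey lip/ledges, with rays onto planes; orientation from long deck edges
for n in ["scene","side"]:
    f=np.load(f"pics/{n}0.npz"); p=f["p"]; d=f["d"]; P=pts(n,d)
    a=np.radians(-11.3); ex=np.array([np.cos(a),np.sin(a)]); ey=np.array([-ex[1],ex[0]])
    c0=np.array([.54,-.215])
    L=np.stack([(P[...,:2]-c0)@ex,(P[...,:2]-c0)@ey,P[...,2]],-1)
    hsv=cv2.cvtColor(p,cv2.COLOR_RGB2HSV)
    for y in (-.04,-.02,0,.02,.04):
        print(n,"y",y)
        for z in (.066,.072,.080):
            x=np.arange(-.14,.15,.004); W=np.c_[c0+x[:,None]*ex+y*ey,np.full(len(x),z)]
            uv=np.round(proj(n,W)).astype(int)
            on=[round(xx*1000) for xx,(u,v) in zip(x,uv) if abs(P[v,u,2]-z)<.0022]
            print(z,on)
    for x in (-.04,0,.04,.06):
        print(n,"x",x)
        for z in (.066,.072,):
            y=np.arange(-.1,.1,.003); W=np.c_[c0+x*ex+y[:,None]*ey,np.full(len(y),z)]
            uv=np.round(proj(n,W)).astype(int)
            on=[round(xx*1000) for xx,(u,v) in zip(y,uv) if abs(P[v,u,2]-z)<.0022]
            print(z,on)
E
```

```text
scene y -0.04
0.066 [-68, 40, 44, 48, 52, 56, 60, 64, 68, 72, 76]
0.072 [-96, -92, -88, -84, -80, -76, -72]
0.08 [72, 76, 80, 84, 88, 92, 96, 104, 112, 116, 120, 124]
scene y -0.02
0.066 [40, 44, 48, 52, 56, 60, 64, 68, 72, 76]
0.072 []
0.08 [72, 76, 80, 84, 88, 92, 96, 100, 104, 108, 116, 120, 124]
scene y 0
0.066 [36, 40, 48, 52, 56, 60, 64, 68, 72, 76, 80]
0.072 []
0.08 [72, 76, 80, 84, 88, 92, 96, 100, 104, 108, 112, 116, 120, 124]
scene y 0.02
0.066 [-96, -68, -64, 36, 40, 44, 48, 56, 60, 64, 72, 76, 80]
0.072 [-96, -92, -88, -84, -80, -76, -72]
0.08 [72, 80, 84, 88, 92, 100, 104, 108, 112, 116]
scene y 0.04
0.066 [-96, -68, -64, 36, 40, 44, 48, 56, 60, 68, 72, 76, 80]
0.072 [-96, -92, -88, -84, -80, -76, -72]
0.08 [76, 80, 84, 88, 92, 96, 104, 108, 112, 116, 120, 124]
scene x -0.04
0.066 [-88, -58, -55, 23, 26, 29, 47, 50, 53]
0.072 [-88, -85, -82, -79, -76, -73, -70, -67, -64, 56, 59, 62, 65, 68, 71, 74, 77, 80]
scene x 0
0.066 [-58, -55, -52, 47, 50, 53]
0.072 [-88, -85, -82, -79, -76, -73, -64, -61, 56, 59, 62, 65, 68, 71, 74, 77, 80]
scene x 0.04
0.066 [-58, -55, -52, -49, 
[... 1413 characters left out ...]
-64, 56, 59, 62, 65, 68, 71, 74, 77, 80]
side x 0
0.066 [-61, -58, -55, 44, 47, 50, 53]
0.072 [-88, -85, -82, -79, -76, -73, -70, -64, 59, 62, 65, 71, 74, 77, 80]
side x 0.04
0.066 [-91, -61, -58, -55, -49, -46, -43, -40, -37, -34, -31, -28, -25, -22, -19, -16, -13, -10, -4, -1, 2, 5, 8, 11, 14, 17, 20, 23, 26, 29, 32, 35, 38, 44, 47, 50, 53, 56]
0.072 [-88, -85, -82, -79, -76, -73, -70, -67, -64, 53, 56, 59, 62, 65, 68, 71, 74, 77, 80]
side x 0.06
0.066 [-61, -58, -55, -52, -49, -46, -43, -40, -37, -34, -31, -28, -22, -19, -16, -13, -10, -7, -4, -1, 2, 5, 8, 11, 17, 20, 23, 26, 29, 32, 35, 38, 41, 44, 47, 53, 56]
0.072 [-88, -85, -82, -79, -76, -73, -67, -64, 56, 59, 62, 68, 71, 74, 77, 80]
```

```bash
python3 - <<'E'
from h import *
o=np.zeros(3);I=np.eye(3)
f=np.load("pics/wrist2.npz"); p=f["p"]; P=pts("wrist",f["d"],o,I)
hsv=cv2.cvtColor(p,cv2.COLOR_RGB2HSV)
g=cv2.cvtColor(p,cv2.COLOR_RGB2GRAY).astype(int)
zt=P[...,2]; m=(zt<.012)&(hsv[...,0]>85)&(hsv[...,0]<120)&(hsv[...,1]>60)
for v in (185,215,245,275): 
    b=np.where(m[v])[0]; q=plane("wrist",[[b.min()-.5,v],[b.max()+.5,v]],.0057,o,I)*1000; print(v,b.min(),b.max(),q.round(1).tolist())
for u in (170,250,350,450,490):
    b=np.where(m[:,u])[0]; print(u,b.min(),plane("wrist",[[u,b.min()-.5]],.0057,o,I)[0]*1000)
# tongue end: raw depth
t=(zt>.004)&(zt<.013)&(np.arange(640)[None]>505)
for v in (200,230,260,300,340): 
    b=np.where(t[v])[0]; b=b[b<580]; print("tongue",v,b.min(),b.max(),plane("wrist",[[b.max()+.5,v]],.0077,o,I)[0]*1000, np.median(zt[v,b]))
# shaker fits
c0=np.array([.54,-.215])
for n in ["scene","side"]:
    f=np.load(f"pics/{n}0.npz"); P=pts(n,f["d"]); a=np.radians(-11.3); ex=np.array([np.cos(a),np.sin(a)]); ey=np.array([-ex[1],ex[0]])
    def on(x,y,z,tol=.003):
        W=np.array([*(c0+x*ex+y*ey),z]); u,v=np.round(proj(n,W)[0]).astype(int); return abs(P[v,u,2]-z)<tol
    def edge(fn,s): # first along s leaving
        r=[fn(t) for t in s]; k=next(i for i in range(len(r)-2) if not r[i] and not r[i+1] and not r[i+2]); return s[k]
    for nm,g in [("left outer",lambda x:edge(lambda t:on(x,t,.072),np.arange(.07,.1,.0005))),("right outer",lambda x:edge(lambda t:on(x,-t,.072),np.arange(.075,.11,.0005))),
      ("left inner",lambda x:edge(lambda t:on(x,-t,.072),np.arange(-.07,-.03,.0005))),("right inner",lambda x:edge(lambda t:on(x,t,.072),np.arange(-.075,-.04,.0005)))]:
        xs=np.arange(-.08,.06,.004); ys=np.array([g(x) for x in xs]); k=np.polyfit(xs,ys,1); r=ys-np.polyval(k,xs); kk=abs(r)<.002; k=np.polyfit(xs[kk],ys[kk],1)
        sg=-1 if "right outer"==nm or "left inner"==nm else 1
        print(n,nm,"slope deg",round(np.degrees(sg*k[0]),2),"at0",round(sg*k[1]*1000,1),kk.sum())
    for nm,s,z in [("lip front",np.arange(-.1,-.05,.0005),.08),("rear back",np.arange(.1,.16,.0005),.08),("front deck inner",np.arange(-.09,-.05,.0005),.072),("front outer",np.arange(.08,.12,.0005),.072)]:
        sg=-1 if s[0]==-.1 or nm=="front outer" else 1
        ys=np.array([t for t in np.arange(-.06,.05,.004) if z==.08 or abs(t+.004)>.024]); xs=np.array([edge(lambda t:on(sg*t,y,z),s)*sg for y in ys]); k=np.polyfit(ys,xs,1); r=xs-np.polyval(k,ys);kk=abs(r)<.002;k=np.polyfit(ys[kk],xs[kk],1)
        print(n,nm,"slope",round(np.degrees(-k[0]),2),"at y=-4:",round(np.polyval(k,-.004)*1000,1),kk.sum())
E
```

```text
185 128 508 [[-67.3, -49.0, 5.7], [68.4, -49.1, 5.7]]
215 132 504 [[-67.3, -38.0, 5.7], [68.4, -38.2, 5.7]]
245 136 500 [[-67.2, -26.6, 5.7], [68.3, -26.8, 5.7]]
275 140 496 [[-67.2, -14.7, 5.7], [68.3, -14.8, 5.7]]
170 170 [-51.59521293 -54.52531751   5.7       ]
250 170 [-23.39036149 -54.55097239   5.7       ]
350 169 [ 11.84198917 -54.93326065   5.7       ]
450 169 [ 47.04076115 -54.9651898    5.7       ]
490 169 [ 61.11535461 -54.977957     5.7       ]
tongue 200 506 544 [ 83.12644878 -43.33594486   7.7       ] 0.007708427966940851
tongue 230 506 539 [ 83.02447264 -31.99496958   7.7       ] 0.007854213957644324
tongue 260 506 535 [ 83.29810145 -20.16275022   7.7       ] 0.007747278701336402
tongue 300 506 528 [83.02971509 -3.56402236  7.7       ] 0.007699156639539739
tongue 340 506 522 [83.1482037  14.05254652  7.7       ] 0.007772717891768699
scene left outer slope deg -0.01 at0 82.5 29Traceback (most recent call last):
  File "<stdin>", line 25, in <module>
  File "<stdin>", line 23, in <lambda>
  File "<stdin>", line 22, in edge
  File "<stdin>", line 23, in <lambda>
  File "<stdin>", line 20, in on
  File "h.py", line 18, in proj
    c,R,o=cam(n,pos,rot); q=(np.atleast_2d(P)-o)@R
          ~~~^^^^^^^^^^^
  File "h.py", line 4, in cam
    c=manip.camera_params(n)
ValueError: time passes only in moves, steps and waits
```

```bash
sed -i 's/^def cam(/_c={}\ndef cp(n):\n    if n not in _c: _c[n]=manip.camera_params(n)\n    return _c[n]\ndef cam(/; s/    c=manip.camera_params(n)/    c=cp(n)/' h.py; python3 - <<'E'
from h import *
c0=np.array([.54,-.215])
for n in ["scene","side"]:
    f=np.load(f"pics/{n}0.npz"); P=pts(n,f["d"]); a=np.radians(-11.3); ex=np.array([np.cos(a),np.sin(a)]); ey=np.array([-ex[1],ex[0]])
    def on(x,y,z,tol=.003):
        W=np.array([*(c0+x*ex+y*ey),z]); u,v=np.round(proj(n,W)[0]).astype(int); return abs(P[v,u,2]-z)<tol
    def edge(fn,s):
        r=[fn(t) for t in s]; k=next((i for i in range(len(r)-2) if not r[i] and not r[i+1] and not r[i+2]),0); return s[k]
    for nm,g,sg in [("left outer",lambda x:edge(lambda t:on(x,t,.072),np.arange(.07,.1,.0005)),1),("right outer",lambda x:edge(lambda t:on(x,-t,.072),np.arange(.075,.11,.0005)),-1),
      ("left inner",lambda x:edge(lambda t:on(x,-t,.072),np.arange(-.07,-.03,.0005)),-1),("right inner",lambda x:edge(lambda t:on(x,t,.072),np.arange(-.075,-.04,.0005)),1)]:
        xs=np.arange(-.08,.06,.004); ys=np.array([g(x) for x in xs]); ys[0]=np.median(ys); kk=abs(ys-np.median(ys))<.003; k=np.polyfit(xs[kk],ys[kk],1)
        print(n,nm,"slope deg",round(np.degrees(sg*k[0]),2),"at0",round(sg*k[1]*1000,1),kk.sum())
    for nm,s,z,sg in [("lip front",np.arange(-.1,-.05,.0005),.08,-1),("rear back",np.arange(.1,.16,.0005),.08,1),("front deck inner",np.arange(-.085,-.05,.0005),.072,1),("front outer",np.arange(.08,.12,.0005),.072,-1)]:
        ys=np.array([t for t in np.arange(-.06,.05,.004) if z==.08 or abs(t+.004)>.024]); xs=np.array([edge(lambda t:on(sg*t,y,z),s)*sg for y in ys]); kk=abs(xs-np.median(xs))<.003;k=np.polyfit(ys[kk],xs[kk],1)
        print(n,nm,"slope",round(np.degrees(-k[0]),2),"at y=-4:",round(np.polyval(k,-.004)*1000,1),kk.sum())
E
```

```text
scene left outer slope deg -0.05 at0 82.6 31
scene right outer slope deg -0.05 at0 -89.3 33
scene left inner slope deg -0.12 at0 54.7 23
scene right inner slope deg 0.08 at0 -61.5 29
scene lip front slope -0.86 at y=-4: 72.1 22
scene rear back slope -0.03 at y=-4: 125.3 18
scene front deck inner slope -0.19 at y=-4: -70.0 14
scene front outer slope -0.02 at y=-4: -98.3 15
side left outer slope deg 0.1 at0 80.9 33
side right outer slope deg 0.03 at0 -90.5 34
side left inner slope deg 0.24 at0 53.4 27
side right inner slope deg -0.05 at0 -63.1 30
side lip front slope 0.31 at y=-4: 71.9 15
side rear back slope 0.07 at y=-4: 125.0 25
side front deck inner slope 0.38 at y=-4: -70.8 14
side front outer slope 0.07 at y=-4: -99.2 14
```

>>> carry_out(
  motion="1 0.4 -3.83 -0.4 0.0056 0.0278 -0.004; 1 0.4 -3.83 -0.4 0.0056 0.0278 -0.004; 1 0.4 -3.83 -0.4 0.0056 0.0278 -0.004; 1 0.4 -3.83 -0.4 0.0056 0.0278 -0.004; 1 0.4 -3.83 -0.4 0.0056 0.0278 -0.004; 1 0.4 -3.83 -0.4 0.0056 0.0278 -0.004; 1 0.4 -3.83 -0.4 0.0056 0.0278 -0.004; 1 0.4 -3.83 -0.4 0.0056 0.0278 -0.004; 1 0 0 0 0 0 0; 1 0 0 0 0 0 0; 1 0 0 0 0 0 0",
)

```text
time_s: 6.3
eef_pos: [0.5234, -0.2141, 0.1588]
eef_rot: [[0.956, -0.195, -0.221], [-0.189, -0.981, 0.048], [-0.226, -0.005, -0.974]]
ft_force: [-0.8, -0.5, -1.5]
grip_width: 0.149
```

```bash
cat > look.py <<'E'
from h import *
import sys
t=sys.argv[1]; o=manip.observe(); np.set_printoptions(suppress=True,precision=4)
print({k:np.round(o[k],4) for k in ["time_s","eef_pos","eef_rot","ft_force","moment","grip_width"]})
a=np.radians(-11.3); ex=np.array([np.cos(a),np.sin(a),0]); ey=np.array([-ex[1],ex[0],0]); C=np.array([.5386,-.2189,.066])
R=o["eef_rot"]; th=np.degrees(np.arcsin(-R[2,0]))
def loc(v): w=np.array(v)-C; return np.round([w@ex*1000,w@ey*1000,w[2]*1000],1)
print("pitch",th,"yaw",np.degrees(np.arctan2(R[1,0],R[0,0])),"roll z of y",R[2,1])
for nm,q in [("TCP",[0,0,0]),("tip",[.0831,0,.0117]),("front",[-.0687,0,.0117]),("org",[.0003,0,.0117])]: print(nm,loc(o["eef_pos"]+R@np.array(q)))
for n in sys.argv[2:]:
    p,d=manip.get_image(n); np.savez(f"pics/{n}_{t}.npz",p=p,d=d,pos=o["eef_pos"],rot=R); 
    if n!="wrist":
        u,v=proj(n,C)[0].astype(int); p=cv2.resize(p[max(0,v-110):v+90,max(0,u-120):u+120],None,fx=3,fy=3,interpolation=cv2.INTER_CUBIC)
    cv2.imwrite(f"pics/{n}_{t}.png",p[:,:,::-1])
E
python3 look.py 3 scene side wrist
```

```text
{'time_s': np.float64(6.3), 'eef_pos': array([ 0.5234, -0.2141,  0.1588]), 'eef_rot': array([[ 0.9556, -0.1954, -0.2206],
       [-0.1893, -0.9807,  0.0485],
       [-0.2258, -0.0045, -0.9742]]), 'ft_force': array([-0.7788, -0.5434, -1.523 ]), 'moment': array([-0.0607, -0.1906,  0.0187]), 'grip_width': np.float64(0.1494)}
pitch 13.050343367693099 yaw -11.207209902782362 roll z of y -0.004549735762831185
TCP [-15.8   1.7  92.8]
tip [62.5  1.9 62.6]
front [-85.4   1.6  96.9]
org [-18.2   1.8  81.3]
```

View pics/scene_3.png

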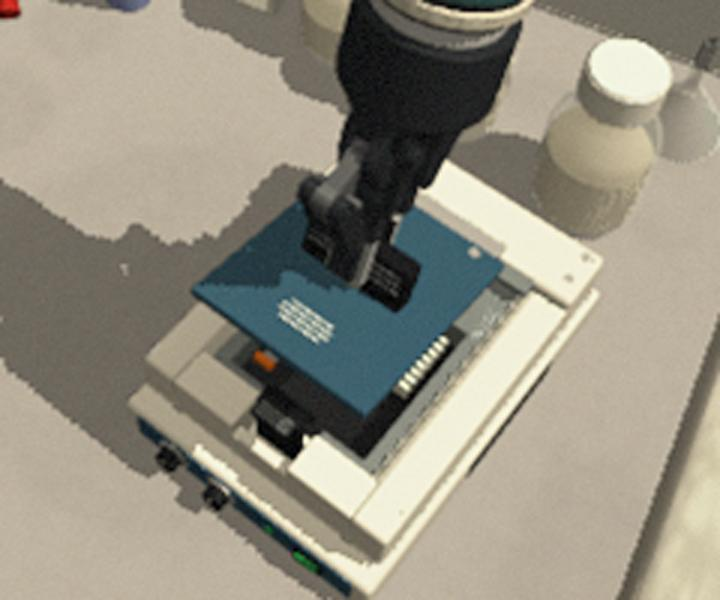

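View pics/wrist_3.png

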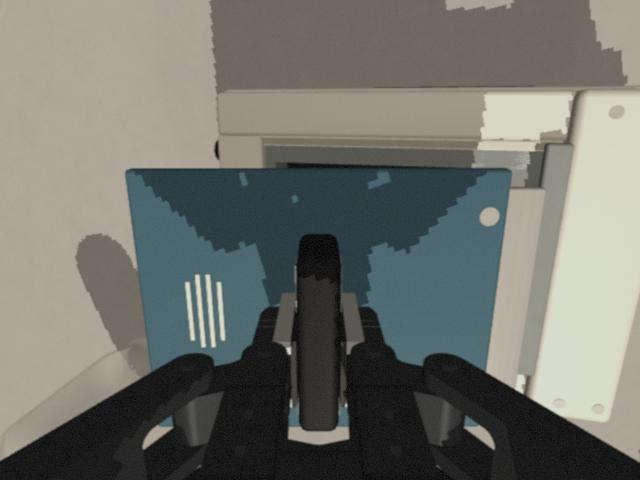

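```bash
python3 - <<'E'
from h import *
f=np.load("pics/wrist_3.npz"); P=pts("wrist",f["d"],f["pos"],f["rot"])
a=np.radians(-11.3); ex=np.array([np.cos(a),np.sin(a),0]); ey=np.array([-ex[1],ex[0],0]); C=np.array([.5386,-.2189,.066])
L=np.stack([(P-C)@ex,(P-C)@ey,P[...,2]-C[2]],-1)*1000
for v in (160,250,350): print(v,[(u,*L[v,u].round(1)) for u in range(505,600,5)])
for u in (350,450,520): print(u,[(v,*L[v,u].round(1)) for v in range(80,172,5)])
E
```

```text
160 [(505, np.float64(60.9), np.float64(52.9), np.float64(-0.9)), (510, np.float64(63.3), np.float64(52.9), np.float64(-1.1)), (515, np.float64(65.5), np.float64(53.1), np.float64(-0.0)), (520, np.float64(68.1), np.float64(53.0), np.float64(-1.4)), (525, np.float64(70.3), np.float64(53.2), np.float64(-0.5)), (530, np.float64(72.7), np.float64(53.2), np.float64(-0.8)), (535, np.float64(75.0), np.float64(53.2), np.float64(-1.0)), (540, np.float64(77.4), np.float64(53.3), np.float64(-1.1)), (545, np.float64(75.8), np.float64(54.6), np.float64(13.2)), (550, np.float64(77.8), np.float64(54.8), np.float64(13.8)), (555, np.float64(80.4), np.float64(54.7), np.float64(12.0)), (560, np.float64(82.3), np.float64(54.8), np.float64(13.0)), (565, np.float64(84.5), np.float64(54.8), np.float64(12.8)), (570, np.float64(86.3), np.float64(55.0), np.float64(13.7)), (575, np.float64(88.3), np.float64(55.1), np.float64(14.1)), (580, np.float64(90.7), np.float64(55.0), np.float64(13.1)), (585, np.float64(92.4), np.float64(55.2), np.float64(14.2)), (590, np.float64(94.6), np.float64(55.2), np.float64(13.8)
[... 5188 characters left out ...]
, np.float64(75.0), np.float64(5.5)), (120, np.float64(64.3), np.float64(72.7), np.float64(4.8)), (125, np.float64(64.6), np.float64(70.3), np.float64(5.0)), (130, np.float64(64.5), np.float64(68.0), np.float64(7.1)), (135, np.float64(65.0), np.float64(65.7), np.float64(5.7)), (140, np.float64(65.7), np.float64(63.2), np.float64(4.2)), (145, np.float64(66.1), np.float64(60.8), np.float64(3.7)), (150, np.float64(66.7), np.float64(58.3), np.float64(2.1)), (155, np.float64(67.3), np.float64(55.7), np.float64(0.9)), (160, np.float64(68.1), np.float64(53.0), np.float64(-1.4)), (165, np.float64(68.3), np.float64(50.6), np.float64(-0.8)), (170, np.float64(68.6), np.float64(48.1), np.float64(-0.7))]
```

>>> carry_out(
  motion="1 0 -0.18 -2.5 0 0 0; 1 0 0 -2 0 0 0; 1 0 0 -1 0 0 0; 1 0 0 -0.2 0 0 0; 1 0 0 0 0 0 0; 1 0 0 0 0 0 0",
)

```text
time_s: 7.2
eef_pos: [0.5245, -0.2173, 0.1031]
eef_rot: [[0.956, -0.196, -0.218], [-0.191, -0.981, 0.047], [-0.223, -0.004, -0.975]]
ft_force: [-0.4, -0.1, -1.6]
grip_width: 0.147
```

```bash
python3 look.py 4 side
```

```text
{'time_s': np.float64(7.2), 'eef_pos': array([ 0.5245, -0.2173,  0.1031]), 'eef_rot': array([[ 0.9559, -0.1963, -0.2183],
       [-0.1906, -0.9805,  0.0474],
       [-0.2234, -0.0037, -0.9747]]), 'ft_force': array([-0.3698, -0.1221, -1.6021]), 'moment': array([-0.0443, -0.1934,  0.0166]), 'grip_width': np.float64(0.1474)}
pitch 12.907651972030923 yaw -11.274035792199546 roll z of y -0.0036964929765311095
TCP [-14.2  -1.2  37.1]
tip [64.2 -1.1  7.2]
front [-83.7  -1.2  41.1]
org [-16.5  -1.2  25.6]
```

View pics/side_4.png

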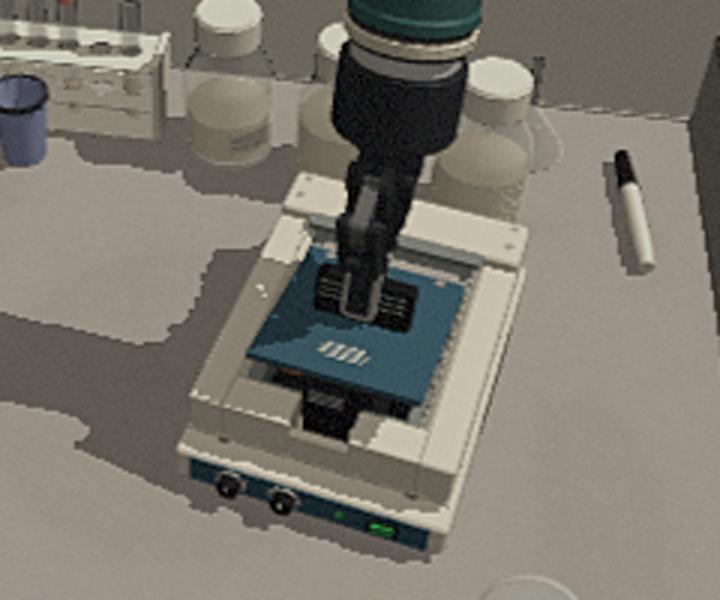

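>>> carry_out(
  motion="1 0 0.1 -0.4 0 0 0; 1 0 0 0 0 0 0; 1 0 0 0 0 0 0",
)

```text
time_s: 7.62
eef_pos: [0.5237, -0.216, 0.0982]
eef_rot: [[0.956, -0.196, -0.22], [-0.19, -0.981, 0.048], [-0.225, -0.004, -0.974]]
ft_force: [0.3, 1.0, -1.6]
grip_width: 0.151
```

```bash
python3 look.py 5; python3 - <<'E'
from h import *
f=np.load("pics/scene0.npz"); P=pts("scene",f["d"])
for u,v in [(357,160),(397,185),(447,214)]: 
    q=P[v-6:v+7,u-8:u+9].reshape(-1,3); print(np.median(q,0))
E
```

```text
{'time_s': np.float64(7.625), 'eef_pos': array([ 0.5237, -0.216 ,  0.0982]), 'eef_rot': array([[ 0.9556, -0.1963, -0.2199],
       [-0.1904, -0.9805,  0.048 ],
       [-0.2251, -0.004 , -0.9743]]), 'ft_force': array([ 0.3401,  1.0056, -1.6323]), 'moment': array([-0.0973, -0.1806, -0.0109]), 'grip_width': np.float64(0.1509)}
pitch 13.00798963660023 yaw -11.267097902204913 roll z of y -0.004012934617404232
TCP [-15.2  -0.1  32.2]
tip [63.2  0.   2.1]
front [-84.7  -0.1  36.3]
org [-17.5  -0.   20.7]
[ 0.79086674 -0.08952662  0.1357873 ]
[ 0.76481191 -0.18637674  0.13565979]
[ 0.74026659 -0.2945475   0.13587839]
```

>>> carry_out(
  motion="1 0 0 -0.1 0 0 0; 1 0 0 0 0 0 0",
)

```text
time_s: 7.88
eef_pos: [0.5237, -0.216, 0.0972]
eef_rot: [[0.956, -0.196, -0.22], [-0.19, -0.981, 0.048], [-0.225, -0.004, -0.974]]
ft_force: [0.1, 0.1, -2.3]
grip_width: 0.153
```

>>> carry_out(
  motion="1 0 0 -0.1 0 0 0; 1 0 0 0 0 0 0",
)

```text
time_s: 8.12
eef_pos: [0.5239, -0.2161, 0.0964]
eef_rot: [[0.956, -0.196, -0.22], [-0.19, -0.981, 0.048], [-0.225, -0.004, -0.974]]
ft_force: [0.7, 0.3, -1.6]
grip_width: 0.145
```

>>> carry_out(
  motion="1 0 0 -0.1 0 0 0; 1 0 0 0 0 0 0",
)

```text
time_s: 8.38
eef_pos: [0.5238, -0.216, 0.096]
eef_rot: [[0.956, -0.196, -0.22], [-0.19, -0.981, 0.048], [-0.225, -0.004, -0.974]]
ft_force: [-2.8, 1.1, 3.9]
grip_width: 0.152
```

>>> carry_out(
  motion="1 0 0 -0.1 0 0 0; 1 0 0 0 0 0 0",
)

```text
time_s: 8.62
eef_pos: [0.5237, -0.216, 0.0956]
eef_rot: [[0.956, -0.196, -0.22], [-0.19, -0.981, 0.048], [-0.225, -0.004, -0.974]]
ft_force: [-4.2, 2.2, 8.6]
grip_width: 0.15
```

Touchdown came with the tip at the ledge height, as predicted. Lifting 1.5 mm clear and sliding in under the lip.

>>> carry_out(
  motion="1 0 0 0.18 0 0 0; 1 0.39 -0.08 0 0 0 0; 1 0.39 -0.08 0 0 0 0; 1 0 0 0 0 0 0",
)

```text
time_s: 9.12
eef_pos: [0.5323, -0.2179, 0.096]
eef_rot: [[0.956, -0.196, -0.219], [-0.19, -0.981, 0.048], [-0.224, -0.004, -0.975]]
ft_force: [-0.7, -0.6, 2.4]
grip_width: 0.157
```

>>> carry_out(
  motion="1 0.2 -0.04 0 0 0 0; 1 0.2 -0.04 0 0 0 0; 1 0 0 0 0 0 0",
)

```text
time_s: 9.5
eef_pos: [0.5359, -0.2185, 0.096]
eef_rot: [[0.956, -0.196, -0.219], [-0.19, -0.981, 0.048], [-0.224, -0.004, -0.974]]
ft_force: [-1.6, -0.0, 2.6]
grip_width: 0.15
```

```bash
python3 look.py 6
```

```text
{'time_s': np.float64(9.5), 'eef_pos': array([ 0.5359, -0.2185,  0.096 ]), 'eef_rot': array([[ 0.9557, -0.1963, -0.2194],
       [-0.1904, -0.9805,  0.0479],
       [-0.2245, -0.004 , -0.9745]]), 'ft_force': array([-1.5631, -0.0053,  2.6133]), 'moment': array([-0.063 ,  0.0351, -0.0718]), 'grip_width': np.float64(0.1504)}
pitch 12.972935219560549 yaw -11.267773598854811 roll z of y -0.003967000532189804
TCP [-2.8 -0.1 30. ]
tip [75.6 -0.1 -0. ]
front [-72.3  -0.1  34.1]
org [-5.1 -0.1 18.6]
```

>>> carry_out(
  motion="1 0.2 -0.04 0.06 0 0 0; 1 0.2 -0.04 0 0 0 0; 1 0 0 0 0 0 0",
)

```text
time_s: 9.88
eef_pos: [0.54, -0.2192, 0.0963]
eef_rot: [[0.956, -0.196, -0.219], [-0.19, -0.981, 0.048], [-0.224, -0.004, -0.974]]
ft_force: [0.3, -0.4, -0.9]
grip_width: 0.151
```

>>> carry_out(
  motion="1 0.15 -0.03 0 0 0 0; 1 0.1 -0.02 0 0 0 0; 1 0 0 0 0 0 0",
)

```text
time_s: 10.25
eef_pos: [0.5422, -0.2198, 0.0965]
eef_rot: [[0.956, -0.196, -0.22], [-0.19, -0.981, 0.048], [-0.225, -0.004, -0.974]]
ft_force: [-0.3, 1.1, -1.6]
grip_width: 0.147
```

>>> carry_out(
  motion="1 0.1 -0.02 0 0 0 0; 1 0 0 0 0 0 0",
)

```text
time_s: 10.5
eef_pos: [0.5431, -0.2199, 0.0966]
eef_rot: [[0.956, -0.196, -0.22], [-0.19, -0.981, 0.048], [-0.225, -0.004, -0.974]]
ft_force: [0.2, 0.1, -1.6]
grip_width: 0.15
```

```bash
python3 look.py 7
```

```text
{'time_s': np.float64(10.5), 'eef_pos': array([ 0.5431, -0.2199,  0.0966]), 'eef_rot': array([[ 0.9556, -0.1963, -0.2197],
       [-0.1904, -0.9805,  0.048 ],
       [-0.2248, -0.004 , -0.9744]]), 'ft_force': array([ 0.1552,  0.0793, -1.6036]), 'moment': array([-0.0634, -0.176 , -0.0238]), 'grip_width': np.float64(0.1497)}
pitch 12.993590420047234 yaw -11.26881975839901 roll z of y -0.003999805058160823
TCP [ 4.7 -0.1 30.6]
tip [83.  -0.   0.5]
front [-64.9  -0.1  34.7]
org [ 2.3 -0.1 19.1]
```

Tip at 83 with 0.5 mm of clearance. Now feeling for the wall.

>>> carry_out(
  motion="1 0.1 -0.02 0 0 0 0; 1 0 0 0 0 0 0",
)

```text
time_s: 10.75
eef_pos: [0.5442, -0.2201, 0.0967]
eef_rot: [[0.956, -0.196, -0.22], [-0.19, -0.981, 0.048], [-0.225, -0.004, -0.974]]
ft_force: [0.3, -0.0, -2.3]
grip_width: 0.155
```

>>> carry_out(
  motion="1 0.1 -0.02 0 0 0 0; 1 0 0 0 0 0 0",
)

```text
time_s: 11.0
eef_pos: [0.5447, -0.2201, 0.0966]
eef_rot: [[0.955, -0.196, -0.221], [-0.19, -0.981, 0.048], [-0.226, -0.004, -0.974]]
ft_force: [-1.6, 0.5, -0.5]
grip_width: 0.155
```

>>> carry_out(
  motion="1 0.1 -0.02 0 0 0 0; 1 0 0 0 0 0 0",
)

```text
time_s: 11.25
eef_pos: [0.5448, -0.2201, 0.0967]
eef_rot: [[0.955, -0.196, -0.223], [-0.19, -0.981, 0.049], [-0.228, -0.004, -0.974]]
ft_force: [-5.5, 1.9, 1.0]
grip_width: 0.145
```

Wall found at tip ≈ 84.6 mm (5.5 N), so the tongue is home. Backing off slightly, then lowering the front by turning about the tongue tip.

>>> carry_out(
  motion="1 -0.2 0.04 0 0 0 0; 1 0 0 0 0 0 0; 1 -0.076 0.015 -0.245 -0.006 -0.03 0; 1 -0.076 0.015 -0.245 -0.006 -0.03 0; 1 0 0 0 0 0 0",
)

```text
time_s: 11.88
eef_pos: [0.5423, -0.2198, 0.0918]
eef_rot: [[0.967, -0.196, -0.16], [-0.193, -0.981, 0.036], [-0.164, -0.004, -0.987]]
ft_force: [0.7, -1.2, -1.9]
grip_width: 0.147
```

```bash
python3 look.py 8
```

```text
{'time_s': np.float64(11.875), 'eef_pos': array([ 0.5423, -0.2198,  0.0918]), 'eef_rot': array([[ 0.9675, -0.1961, -0.1598],
       [-0.1929, -0.9806,  0.0359],
       [-0.1637, -0.0039, -0.9865]]), 'ft_force': array([ 0.6669, -1.2319, -1.8715]), 'moment': array([-0.013 , -0.1412, -0.0221]), 'grip_width': np.float64(0.1471)}
pitch 9.421534029144187 yaw -11.274100051142234 roll z of y -0.0038750318862637036
TCP [ 3.8 -0.2 25.8]
tip [83.9 -0.1  0.7]
front [-65.9  -0.2  25.5]
org [ 2.2 -0.1 14.2]
```

>>> carry_out(
  motion="1 -0.06 0.012 -0.25 -0.006 -0.03 0; 1 0 0 0 0 0 0; 1 -0.06 0.012 -0.25 -0.006 -0.03 0; 1 0 0 0 0 0 0",
)

```text
time_s: 12.38
eef_pos: [0.5418, -0.2198, 0.0872]
eef_rot: [[0.975, -0.196, -0.101], [-0.195, -0.981, 0.024], [-0.103, -0.004, -0.995]]
ft_force: [0.3, -0.3, -1.2]
grip_width: 0.151
```

```bash
python3 look.py 9 side scene
```

```text
{'time_s': np.float64(12.375), 'eef_pos': array([ 0.5418, -0.2198,  0.0872]), 'eef_rot': array([[ 0.9754, -0.196 , -0.1007],
       [-0.1945, -0.9806,  0.0239],
       [-0.1035, -0.0038, -0.9946]]), 'ft_force': array([ 0.3481, -0.3176, -1.1566]), 'moment': array([ 0.0008, -0.0266,  0.0276]), 'grip_width': np.float64(0.151)}
pitch 5.938397445039705 yaw -11.278302970519244 roll z of y -0.0037621158666811577
TCP [ 3.3 -0.2 21.2]
tip [84.7 -0.2  0.9]
front [-66.2  -0.2  16.6]
org [ 2.4 -0.2  9.5]
```

View pics/scene_9.png

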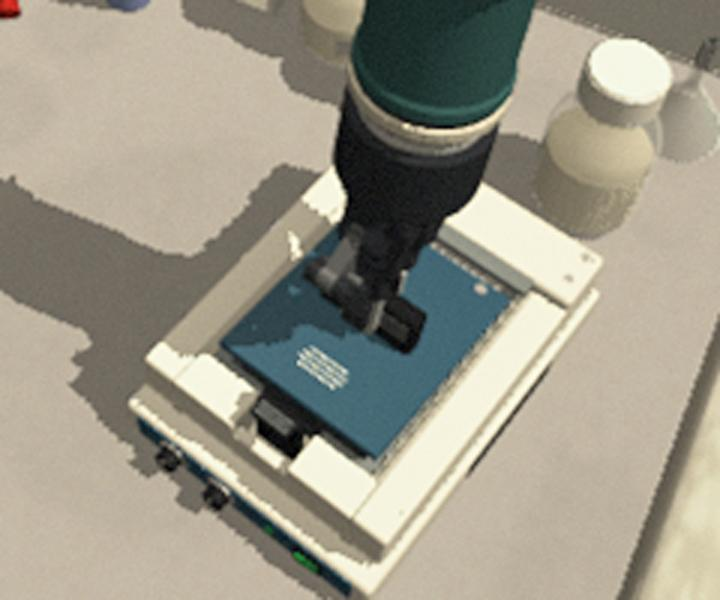

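The tongue is under the lip and the front edge is above the catch, centred in the bay. Lowering further.

>>> carry_out(
  motion="1 -0.12 0.024 -0.25 -0.006 -0.03 0; 1 0 0 0 0 0 0",
)

```text
time_s: 12.72
eef_pos: [0.5414, -0.2197, 0.0851]
eef_rot: [[0.978, -0.196, -0.069], [-0.195, -0.981, 0.018], [-0.072, -0.004, -0.997]]
ft_force: [2.3, -0.1, -1.7]
grip_width: 0.149
```

```bash
python3 look.py 10
```

```text
{'time_s': np.float64(12.725), 'eef_pos': array([ 0.5414, -0.2197,  0.0851]), 'eef_rot': array([[ 0.9782, -0.1958, -0.0694],
       [-0.1951, -0.9806,  0.0176],
       [-0.0715, -0.0037, -0.9974]]), 'ft_force': array([ 2.2591, -0.1281, -1.7479]), 'moment': array([-0.0293, -0.3963, -0.0389]), 'grip_width': np.float64(0.1492)}
pitch 4.100512116248623 yaw -11.277467634846591 roll z of y -0.0036674578038130797
TCP [ 2.9 -0.2 19.1]
tip [84.9 -0.2  1.5]
front [-66.5  -0.2  12.3]
org [ 2.3 -0.2  7.4]
```

>>> carry_out(
  motion="1 -0.05 0.01 -0.1 0 0 0; 0.5 0 0 0 0 0 0; 0 0 0 0 0 0 0; 0 0 0 0 0 0 0; 0 0 0 0 0 0 0; 0 0 0 0 0 0 0",
)

```text
time_s: 13.48
eef_pos: [0.5395, -0.2192, 0.0832]
eef_rot: [[0.978, -0.196, -0.072], [-0.195, -0.981, 0.018], [-0.074, -0.004, -0.997]]
ft_force: [0.2, -0.4, 0.1]
grip_width: 1.002
```

```bash
python3 look.py 11 scene
```

```text
{'time_s': np.float64(13.475), 'eef_pos': array([ 0.5395, -0.2192,  0.0832]), 'eef_rot': array([[ 0.978 , -0.1957, -0.0719],
       [-0.1949, -0.9807,  0.0184],
       [-0.0741, -0.004 , -0.9972]]), 'ft_force': array([ 0.162 , -0.4009,  0.0586]), 'moment': array([ 0.0133, -0.0616, -0.0047]), 'grip_width': np.float64(1.0024)}
pitch 4.249978421237879 yaw -11.267500315021286 roll z of y -0.003975194136460003
TCP [ 1.  -0.1 17.2]
tip [83.  -0.1 -0.7]
front [-68.4  -0.1  10.6]
org [ 0.4 -0.1  5.5]
```

View pics/scene_11.png

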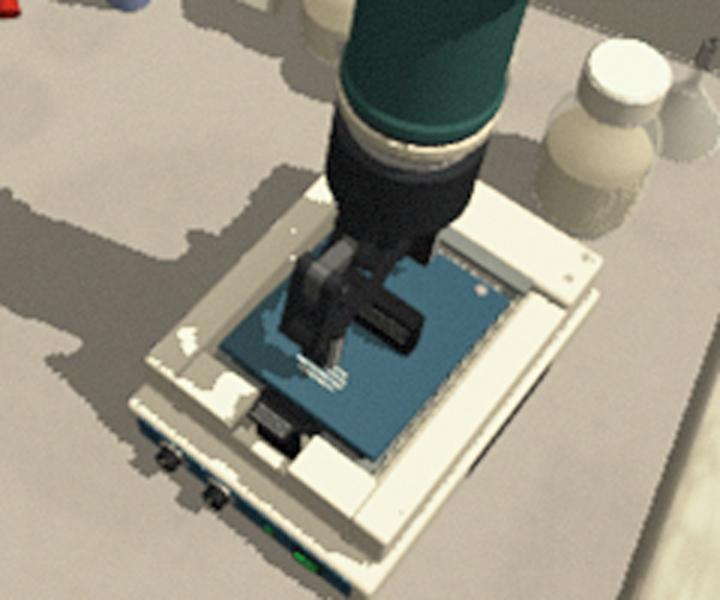

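>>> carry_out(
  motion="0 0 0 1.5 0 0 0; 0 0 0 3 0 0 0; 0 0 0 4 0 0 0; 0.5 0 0 1.5 -0.007 -0.036 0; 1 0 0 0 -0.007 -0.036 0; 1 -0.54 0.108 0 0 0 0.157; 1 -0.54 0.108 0 0 0 0.157; 1 -0.54 0.108 0 0 0 0.157; 1 -0.54 0.108 0 0 0 0.157; 1 -0.54 0.108 0 0 0 0.157; 1 -0.54 0.108 0 0 0 0.157; 1 -0.54 0.108 0 0 0 0.157; 1 -0.54 0.108 0 0 0 0.157; 1 0 0 0 0 0 0.157; 1 0 0 0 0 0 0.157; 1 0 0 0 0 0 0; 1 0 0 0 0 0 0",
)

```text
time_s: 15.65
eef_pos: [0.4961, -0.2105, 0.1831]
eef_rot: [[0.199, 0.98, -0.004], [0.98, -0.199, 0.0], [-0.0, -0.004, -1.0]]
ft_force: [0.4, -0.5, 0.2]
grip_width: 0.003
```

```bash
python3 look.py 12 scene wrist
```

```text
{'time_s': np.float64(15.65), 'eef_pos': array([ 0.4961, -0.2105,  0.1831]), 'eef_rot': array([[ 0.1988,  0.98  , -0.0042],
       [ 0.98  , -0.1988,  0.0004],
       [-0.0004, -0.0042, -1.    ]]), 'ft_force': array([ 0.3704, -0.5411,  0.2189]), 'moment': array([ 0.0142,  0.0141, -0.0246]), 'grip_width': np.float64(0.0029)}
pitch 0.025217026179506528 yaw 78.53542238794876 roll z of y -0.004195459816540145
TCP [-43.3  -0.1 117.1]
tip [-43.1  83.  105.4]
front [-43.5 -68.8 105.4]
org [-43.3   0.2 105.4]
```

View pics/scene_12.png

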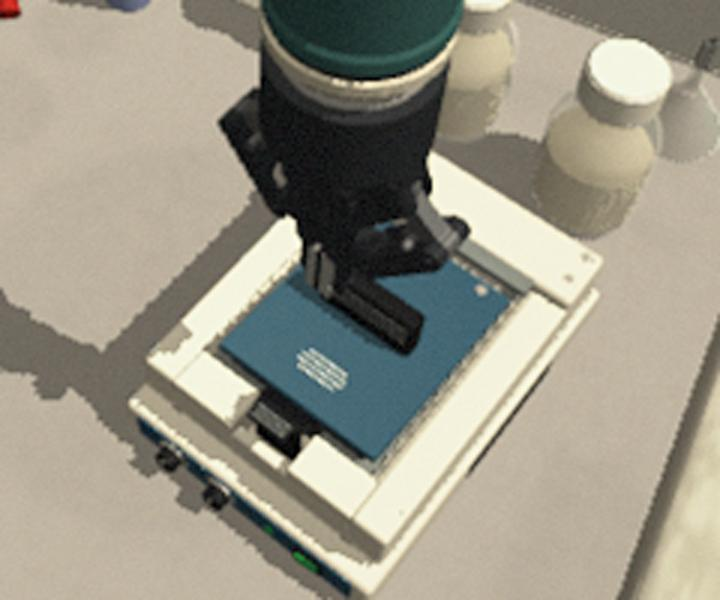

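View pics/wrist_12.png

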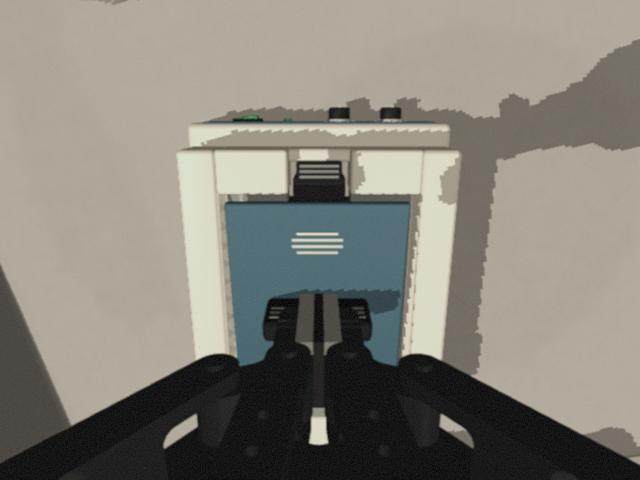

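```bash
cat > wl.py <<'E'
from h import *
import sys
def L(fn):
    f=np.load(fn); P=pts("wrist",f["d"],f["pos"],f["rot"])
    a=np.radians(-11.3); ex=np.array([np.cos(a),np.sin(a),0]); ey=np.array([-ex[1],ex[0],0]); C=np.array([.5386,-.2189,.066])
    return np.stack([(P-C)@ex,(P-C)@ey,P[...,2]-C[2]],-1)*1000
E
python3 - <<'E'
from wl import *
l=L("pics/wrist_12.npz")
for u,v in [(317,233),(317,243),(317,254),(317,207),(240,207),(400,207),(250,280),(317,280),(390,270),(232,250),(405,250),(319,165),(319,185),(319,197),(250,170),(390,170)]: print((u,v),np.median(l[v-1:v+2,u-1:u+2].reshape(-1,3),0).round(1))
E
```

```text
(317, 233) [-47.4   0.   17.7]
(317, 243) [-40.8  -0.   17.2]
(317, 254) [-33.4  -0.   16.4]
(317, 207) [-63.5   0.1  19.1]
(240, 207) [-63.4 -45.1  18.8]
(400, 207) [-63.2  48.8  18.8]
(250, 280) [-16.1 -42.1  15.2]
(317, 280) [-15.8  -0.1  15. ]
(390, 270) [-22.6  45.4  15.2]
(232, 250) [-36.3 -52.   16.8]
(405, 250) [-35.7  53.7  16.3]
(319, 165) [-88.4   1.3  22.8]
(319, 185) [-77.    1.3  23.1]
(319, 197) [-69.3   1.3  18.7]
(250, 170) [-83.4 -40.3   5.9]
(390, 170) [-83.4  44.1   6.4]
```

>>> carry_out(
  motion="1 0 0 -4 0 0 0; 1 0 0 -3 0 0 0; 1 0 0 -1.5 0 0 0; 1 0 0 -0.6 0 0 0; 1 0 0 0 0 0 0; 1 0 0 -0.3 0 0 0; 1 0 0 0 0 0 0",
)

```text
time_s: 16.62
eef_pos: [0.497, -0.2109, 0.09]
eef_rot: [[0.196, 0.981, -0.003], [0.981, -0.196, -0.0], [-0.001, -0.003, -1.0]]
ft_force: [0.2, -0.2, 0.4]
grip_width: -0.0
```

>>> carry_out(
  motion="1 0 0 -0.2 0 0 0; 1 0 0 -0.2 0 0 0; 1 0 0 0 0 0 0",
)

```text
time_s: 17.0
eef_pos: [0.4963, -0.2105, 0.085]
eef_rot: [[0.196, 0.981, -0.005], [0.981, -0.196, 0.001], [-0.0, -0.005, -1.0]]
ft_force: [-0.2, -0.2, 0.2]
grip_width: 0.001
```

>>> carry_out(
  motion="1 0 0 -0.2 0 0 0; 1 0 0 -0.2 0 0 0; 1 0 0 0 0 0 0",
)

```text
time_s: 17.38
eef_pos: [0.4965, -0.2108, 0.082]
eef_rot: [[0.196, 0.981, -0.004], [0.981, -0.196, 0.0], [-0.001, -0.004, -1.0]]
ft_force: [-2.1, 1.1, 4.9]
grip_width: -0.004
```

>>> carry_out(
  motion="1 0 0 -0.2 0 0 0; 1 0 0 -0.1 0 0 0; 1 0 0 0 0 0 0",
)

```text
time_s: 17.75
eef_pos: [0.4966, -0.2108, 0.0783]
eef_rot: [[0.196, 0.981, -0.004], [0.981, -0.196, 0.0], [-0.001, -0.004, -1.0]]
ft_force: [0.3, 0.4, 2.2]
grip_width: 0.004
```

>>> carry_out(
  motion="1 0 0 -0.2 0 0 0; 1 0 0 -0.1 0 0 0; 1 0 0 0 0 0 0",
)

```text
time_s: 18.12
eef_pos: [0.4965, -0.2106, 0.0751]
eef_rot: [[0.196, 0.981, -0.004], [0.981, -0.196, 0.0], [-0.001, -0.004, -1.0]]
ft_force: [-0.2, -0.3, 1.8]
grip_width: 0.001
```

>>> carry_out(
  motion="1 0 0 -0.2 0 0 0; 1 0 0 0 0 0 0",
)

```text
time_s: 18.38
eef_pos: [0.4963, -0.2105, 0.0729]
eef_rot: [[0.196, 0.981, -0.005], [0.981, -0.196, 0.001], [-0.0, -0.005, -1.0]]
ft_force: [0.4, 0.6, 1.0]
grip_width: 0.001
```

>>> carry_out(
  motion="1 0 0 -0.1 0 0 0; 1 0 0 0 0 0 0",
)

```text
time_s: 18.62
eef_pos: [0.4963, -0.2105, 0.0722]
eef_rot: [[0.196, 0.981, -0.005], [0.981, -0.196, 0.001], [-0.0, -0.005, -1.0]]
ft_force: [0.4, 0.5, 1.0]
grip_width: -0.0
```

>>> carry_out(
  motion="1 0 0 -0.1 0 0 0; 1 0 0 0 0 0 0",
)

```text
time_s: 18.88
eef_pos: [0.4964, -0.2105, 0.0721]
eef_rot: [[0.196, 0.981, -0.005], [0.981, -0.196, 0.001], [-0.0, -0.005, -1.0]]
ft_force: [-3.4, 1.6, 6.4]
grip_width: 0.003
```

```bash
python3 look.py 13 side wrist
```

```text
{'time_s': np.float64(18.875), 'eef_pos': array([ 0.4964, -0.2105,  0.0721]), 'eef_rot': array([[ 0.1962,  0.9806, -0.0048],
       [ 0.9806, -0.1962,  0.0006],
       [-0.0004, -0.0048, -1.    ]]), 'ft_force': array([-3.4071,  1.6067,  6.4226]), 'moment': array([ 0.2292,  0.5063, -0.0062]), 'grip_width': np.float64(0.0033)}
pitch 0.020068001280797745 yaw 78.68613613353969 roll z of y -0.004799161803128491
TCP [-43.1  -0.1   6.1]
tip [-43.1  83.   -5.7]
front [-43.1 -68.8  -5.6]
org [-43.1   0.2  -5.6]
```

View pics/side_13.png

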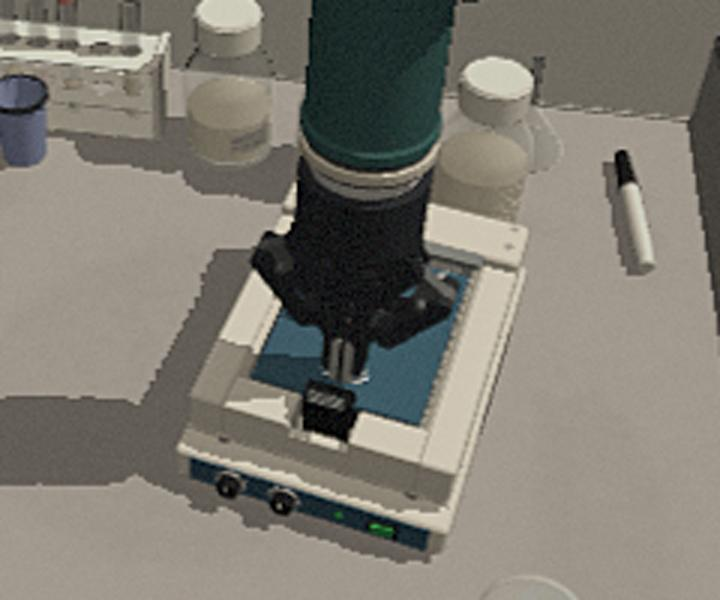

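View pics/wrist_13.png

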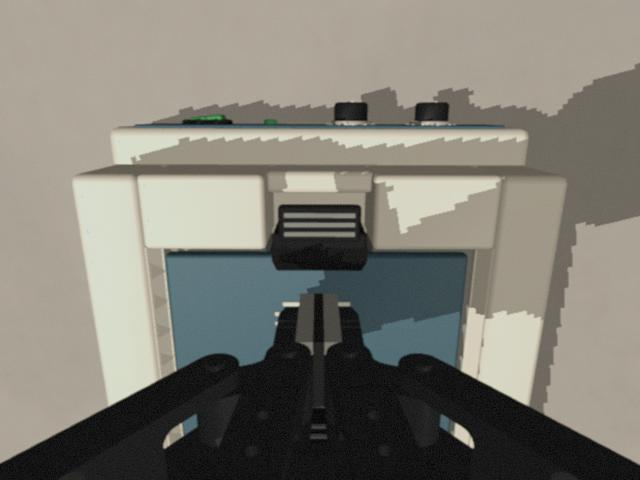

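The plate is bottomed out level (6 mm above the ledges), and the wrist view shows the catch nose at (320,255) over the cover's edge. One slightly firmer press, then I'll retreat and check.

>>> carry_out(
  motion="1 0 0 -0.05 0 0 0; 1 0 0 0 0 0 0; 1 0 0 0.4 0 0 0; 1 0 0 1 0 0 0; 1 0 0 4 0 0 0; 1 0 0 5 0 0 0; 1 -1 0.2 3 0 0 0; 1 0 0 0 0 0 0; 1 0 0 0 0 0 0",
)

```text
time_s: 20.1
eef_pos: [0.4861, -0.2084, 0.204]
eef_rot: [[0.196, 0.981, -0.005], [0.981, -0.196, 0.001], [-0.0, -0.005, -1.0]]
ft_force: [-0.2, 0.9, -0.2]
grip_width: 0.001
```

```bash
python3 look.py 14 side scene wrist; python3 - <<'E'
from wl import *
l=L("pics/wrist_14.npz")
for v in range(190,300,6): print(v,[tuple(np.median(l[v-1:v+2,u-1:u+2].reshape(-1,3),0).round(1).tolist()) for u in (250,318,390)])
E
```

```text
{'time_s': np.float64(20.1), 'eef_pos': array([ 0.4861, -0.2084,  0.204 ]), 'eef_rot': array([[ 0.1962,  0.9805, -0.005 ],
       [ 0.9806, -0.1962,  0.0008],
       [-0.0002, -0.0051, -1.    ]]), 'ft_force': array([-0.2095,  0.8909, -0.2086]), 'moment': array([-0.0272,  0.0013, -0.0173]), 'grip_width': np.float64(0.0012)}
pitch 0.013793703138350034 yaw 78.68261050976662 roll z of y -0.005090712401608516
TCP [-53.5   0.  138. ]
tip [-53.6  83.1 126.3]
front [-53.6 -68.7 126.3]
org [-53.6   0.3 126.3]
190 [(-78.3, -43.9, 8.2), (-81.4, 0.7, 24.9), (-78.2, 48.0, 7.4)]
196 [(-74.2, -44.4, 7.2), (-77.3, 0.7, 24.0), (-74.4, 48.3, 7.1)]
202 [(-70.3, -44.5, 7.7), (-73.7, 0.7, 24.6), (-70.2, 48.4, 7.1)]
208 [(-65.6, -45.0, 5.5), (-69.9, 0.7, 25.0), (-65.3, 49.3, 2.1)]
214 [(-62.3, -44.6, 8.5), (-63.9, 0.7, 15.4), (-62.5, 48.5, 8.9)]
220 [(-58.0, -44.9, 8.1), (-58.4, 0.7, 9.0), (-58.4, 48.8, 9.2)]
226 [(-54.0, -44.9, 8.2), (-54.3, 0.7, 9.0), (-54.4, 48.9, 9.4)]
232 [(-50.2, -45.1, 8.5), (-50.1, 0.7, 8.9), (-50.2, 49.0, 9.0)]
238 [(-45.4, -45.6, 7.8), (-45.8, 0.7, 8.8), (-46.0, 49.2, 9.3)]
244 [(-41.1, -45.8, 7.8), (-41.5, 0.7, 8.9), (-41.6, 49.5, 8.8)]
250 [(-37.1, -45.8, 8.3), (-37.0, 0.7, 8.1), (-37.1, 49.8, 9.5)]
256 [(-32.6, -46.0, 7.9), (-32.9, 0.7, 8.3), (-32.9, 50.0, 9.0)]
262 [(-28.4, -46.2, 8.2), (-28.6, 0.7, 8.8), (-28.7, 50.2, 8.6)]
268 [(-23.9, -46.4, 8.1), (-24.0, 0.7, 8.4), (-24.0, 50.4, 8.9)]
274 [(-19.6, -46.6, 7.9), (-19.8, 0.7, 8.5), (-19.6, 50.7, 8.5)]
280 [(-14.6, -46.8, 7.5), (-14.9, 0.7, 8.0), (-15.5, 50.7, 9.2)]
286 [(-10.5, -46.9, 8.3), (-10.8, 0.7, 8.8), (-10.9, 51.2, 8.8)]
292 [(-5.7, -47.3, 7.7), (-6.7, 0.7, 8.5), (-6.3, 51.4, 8.8)]
298 [(-1.3, -47.6, 7.6), (-63.7, 0.8, 146.1), (-2.0, 51.6, 8.4)]
```

View pics/wrist_14.png

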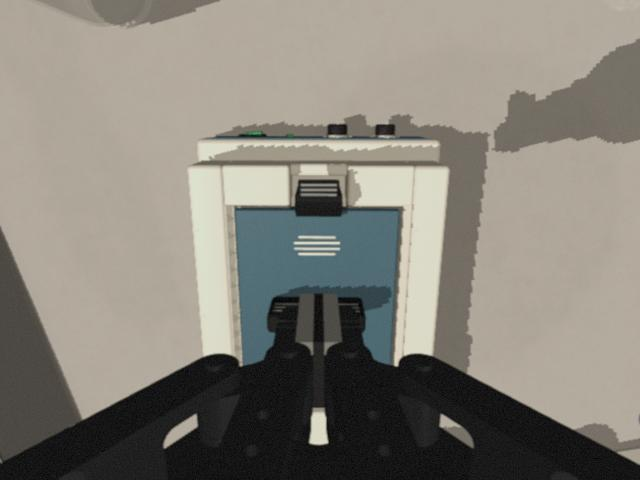

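View pics/scene_14.png

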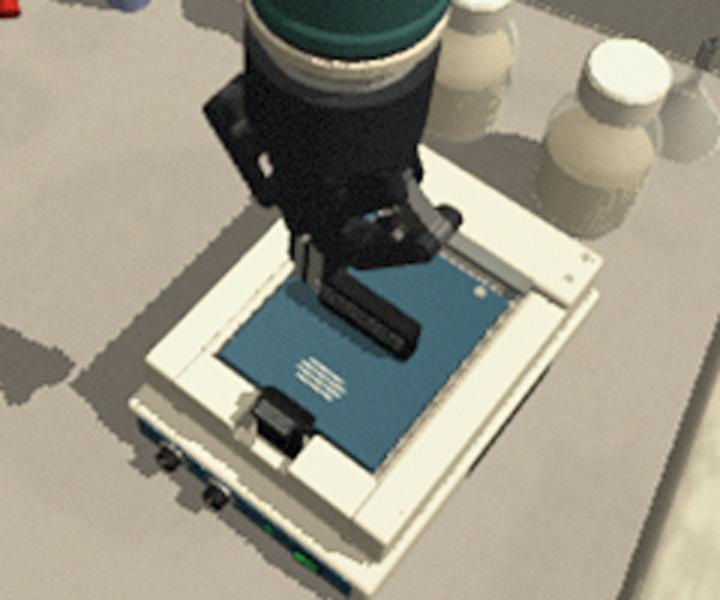

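>>> carry_out(
  motion="1 -2 2 3 0 0 0; 1 -2 4 3 0 0 0; 1 -2 5 0 0 0 0; 1 0 5 0 0 0 0; 1 0 5 0 0 0 0; 1 0 0 0 0 0 0; 1 0 0 0 0 0 0; 1 0 0 0 0 0 0",
)

```text
time_s: 21.25
eef_pos: [0.4264, 0.0003, 0.2643]
eef_rot: [[0.198, 0.98, -0.005], [0.98, -0.198, 0.0], [-0.001, -0.005, -1.0]]
ft_force: [0.3, -0.3, 0.5]
grip_width: 0.002
```

```bash
python3 look.py 15 side scene; python3 - <<'E'
from h import *
a=np.radians(-11.3); ex=np.array([np.cos(a),np.sin(a),0]); ey=np.array([-ex[1],ex[0],0]); C=np.array([.5386,-.2189,.066])
for n in ["scene","side"]:
    f=np.load(f"pics/{n}_15.npz"); P=pts(n,f["d"]); P0=pts(n,np.load(f"pics/{n}0.npz")["d"])
    for x in (-60,-55,-30,20,50,62): 
        r=[]
        for y in (-40,-25,25,40):
            W=C+(x*ex+y*ey)/1000+np.array([0,0,.006]); u,v=proj(n,W)[0].round().astype(int); r.append(round(float(np.median(P[v-1:v+2,u-1:u+2,2])*1000-66),1))
        print(n,x,r)
f=np.load("pics/scene_15.npz");P=pts("scene",f["d"])
for u,v in [(357,160),(397,185),(447,214)]: print(np.median(P[v-6:v+7,u-8:u+9].reshape(-1,3),0))
cv2.imwrite("pics/full15.png",f["p"][:,:,::-1])
E
```

```text
{'time_s': np.float64(21.25), 'eef_pos': array([0.4264, 0.0003, 0.2643]), 'eef_rot': array([[ 0.1977,  0.9802, -0.0054],
       [ 0.9803, -0.1977,  0.    ],
       [-0.001 , -0.0053, -1.    ]]), 'ft_force': array([ 0.2785, -0.2643,  0.5456]), 'moment': array([-0.0054, -0.0405, -0.005 ]), 'grip_width': np.float64(0.002)}
pitch 0.06014924417474192 yaw 78.59788327771173 roll z of y -0.0052610901860630265
TCP [-152.9  193.   198.3]
tip [-152.9  276.1  186.5]
front [-153.1  124.3  186.7]
org [-153.   193.3  186.6]
scene -60 [7.4, 8.6, 8.0, 7.8]
scene -55 [7.3, 7.2, 8.1, 7.5]
scene -30 [6.6, 7.4, 8.5, 8.9]
scene 20 [7.3, 35.9, 38.3, 37.1]
scene 50 [6.7, 7.3, 8.2, 8.1]
scene 62 [7.4, 7.2, 6.8, 7.4]
side -60 [6.3, 7.0, 8.5, 7.5]
side -55 [6.6, 6.7, 8.0, 8.0]
side -30 [6.1, 7.9, 8.5, 8.1]
side 20 [6.3, 31.1, 33.0, 8.3]
side 50 [6.7, 7.3, 7.4, 8.1]
side 62 [6.5, 6.0, 7.7, 8.2]
[ 0.79060505 -0.08926346  0.13575387]
[ 0.76462701 -0.18605875  0.13553165]
[ 0.74057928 -0.29448788  0.13587666]
```

View pics/side_15.png

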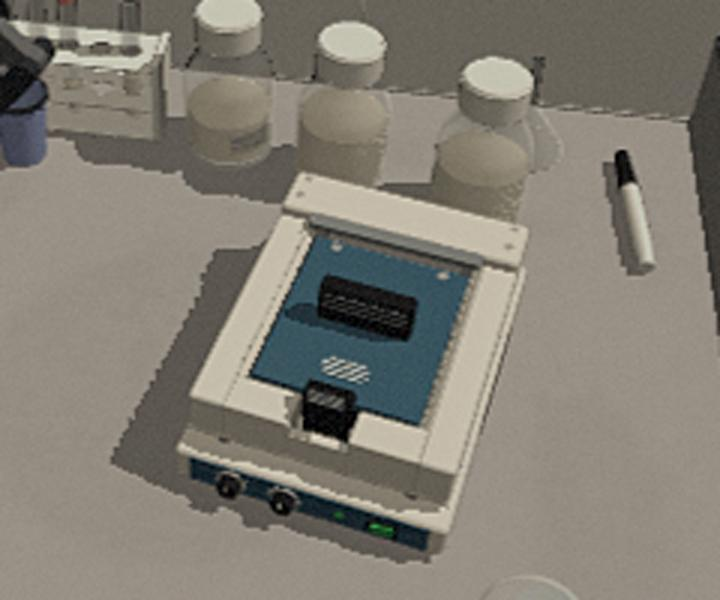

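View pics/full15.png

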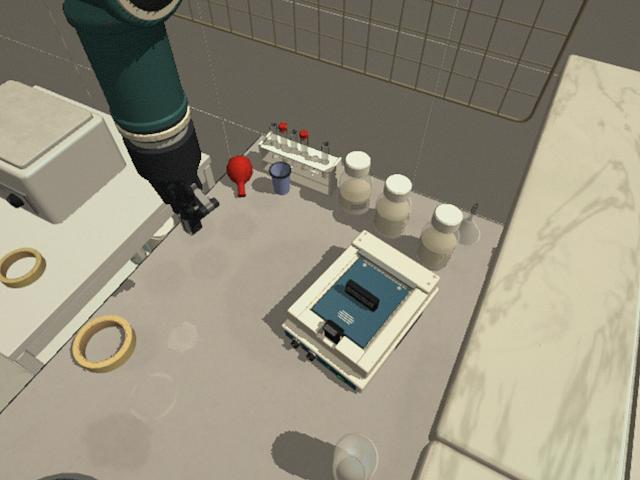

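```bash
python3 - <<'E'
from wl import *
f=np.load("pics/wrist_14.npz"); l=L("pics/wrist_14.npz"); hsv=cv2.cvtColor(f["p"],cv2.COLOR_RGB2HSV)
for v in (225,250,275,330):
    b=(hsv[v,:,0]>90)&(hsv[v,:,0]<118)&(hsv[v,:,1]>70); u=np.where(b)[0]; u=u[(u>200)&(u<430)]
    print(v,u.min(),u.max(),l[v,u.min()+1].round(1),l[v,u.max()-1].round(1))
v=250
print([(u,*l[v,u].round(1).tolist()) for u in list(range(184,244,4))+list(range(390,450,4))])
E
```

```text
225 236 397 [-54.7 -53.7   8.3] [-54.9  52.9   9.1]
250 238 396 [-37.1 -53.3   8.4] [-37.1  53.3   8.4]
275 239 394 [-18.7 -53.6   8.2] [-19.5  52.5   9.9]
330 242 391 [ 24.2 -53.8   7.4] [23.5 52.7  8.7]
[(184, -13.7, -115.3, -64.2), (188, -13.6, -111.9, -64.6), (192, -13.8, -108.2, -63.9), (196, -36.6, -83.1, 6.9), (200, -36.6, -80.4, 6.8), (204, -36.5, -77.7, 6.8), (208, -36.6, -74.9, 7.0), (212, -37.0, -71.8, 8.2), (216, -36.9, -69.1, 7.9), (220, -36.6, -66.6, 6.9), (224, -36.9, -63.7, 7.8), (228, -36.8, -61.0, 7.7), (232, -36.1, -58.7, 5.3), (236, -35.1, -56.6, 2.2), (240, -36.8, -52.8, 7.4), (390, -37.1, 49.9, 8.3), (394, -37.1, 52.6, 8.4), (398, -35.1, 56.6, 2.2), (402, -35.6, 59.1, 3.5), (406, -36.2, 61.4, 5.5), (410, -36.5, 64.0, 6.4), (414, -36.3, 66.8, 5.9), (418, -36.9, 69.1, 7.7), (422, -36.8, 72.0, 7.4), (426, -37.0, 74.6, 7.8), (430, -36.8, 77.4, 7.4), (434, -36.4, 80.6, 6.0), (438, -36.8, 82.9, 7.4), (442, -36.0, 86.4, 5.0), (446, -13.3, 111.9, -65.9)]
```

```bash
python3 - <<'E'
from rig import manip
print(manip.hand_in())
E
```

```text
the job is handed in; nothing more can be done
None
```

The cover is on the bay with its tongue under the lip and the catch over its front edge. I handed the job in at about 21 s of the 48 s allowed; no verdict is reported.

**What I did:**
- I gripped the cover by its rib and tilted it 13°. I touched the tongue down on the rear ledge, then slid it under the lip until it met the wall at about 5.5 N.
- I lowered the front onto the catch, let go, and pressed on the ridges with closed fingers. The push stayed around 5 to 6 N at each reading, then dropped to 1 to 2 N and the cover bottomed out level.
- I backed the gripper away, so nothing is touching the cover.

**Last checks:**
- **Catch and tongue:** the catch nose shows over the front edge, and the tongue is out of sight under the lip.
- **Position:** the cover is centred in the bay to within about 1 mm.
- **Height:** the plate stands about 1 mm above the seated level, which fits the interlock lifting it against the catch.
- **Bottles and cup:** the bottle caps measured within 0.5 mm of where they started. The cup still stands in its place in the picture; I did not measure it.

**What I could not confirm:**
- **Interlock angle:** I could not read it. I only infer that the lever is held down, from the plate's height.
- **Slight roll:** the +y side of the cover read about 1 mm higher than the other. That is the interlock's side, so I took it as expected.

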